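# Close and log denture flasks for curing

### The job

Get the aluminium flasks ready for curing: stand every flask between the rails of the steel curing rack with its plug up and its long side across the channel, and screw each square-headed plug clockwise until it goes snug and then about 20 to 30 degrees further, but do not over-tighten it. When all are done, pick up the code scanner, hold it steady for two seconds with its line of sight square on the middle of the bar-code label from about 11 cm away, and lay it back lengthwise on the middle of its rubber pad, right side up. Leave everything else on the bench where it is.

Things in the scene. Friction and masses are not known exactly. Their poses are not given: they have to be found in the camera images.
- flaskA_mid (a point): Centre of injection flask A: a loose plain aluminium block, 70 (its x) x 56 (its y) x 42 mm high, about 0.5 kg, with a brass square-headed plug in the middle of its top; this point is half-way up the block (21 mm above its underside), its z points up. Two or three alike are present (None when absent). Best gripped across its 56 mm width (its y), with the plug between the fingers.
- plugA_head (a point): Centre of the 20 mm square brass head (22 mm tall, from 5 to 27 mm above the flask) of flask A's tapered plug, 37 mm above the flask's centre; x, y normal to the flats. Already started, it turns clockwise seen from above: lightly (0.06 N m) for 0.5 to 1.9 rad, varying, then it goes snug and resists with 0.2 N m, rising 0.15 N m per rad. It does not sink, and stays as left.
- seatA (a joint): How far the plug of flask A has been turned beyond the point where its taper went snug, in rad: 0 while it still runs lightly, growing only while it is turned clockwise against the snug taper. Snug above 0.15; over-tightened above 0.9.
- flaskB_mid (a point): Centre of injection flask B: a loose plain aluminium block, 70 (its x) x 56 (its y) x 42 mm high, about 0.5 kg, with a brass square-headed plug in the middle of its top; this point is half-way up the block (21 mm above its underside), its z points up. Two or three alike are present (None when absent). Best gripped across its 56 mm width (its y), with the plug between the fingers.
- plugB_head (a point): Centre of the 20 mm square brass head (22 mm tall, from 5 to 27 mm above the flask) of flask B's tapered plug, 37 mm above the flask's centre; x, y normal to the flats. Already started, it turns clockwise seen from above: lightly (0.06 N m) for 0.5 to 1.9 rad, varying, then it goes snug and resists with 0.2 N m, rising 0.15 N m per rad. It does not sink, and stays as left.
- seatB (a joint): How far the plug of flask B has been turned beyond the point where its taper went snug, in rad: 0 while it still runs lightly, growing only while it is turned clockwise against the snug taper. Snug above 0.15; over-tightened above 0.9.
- flaskC_mid (a point): Centre of injection flask C: a loose plain aluminium block, 70 (its x) x 56 (its y) x 42 mm high, about 0.5 kg, with a brass square-headed plug in the middle of its top; this point is half-way up the block (21 mm above its underside), its z points up. Two or three alike are present (None when absent). Best gripped across its 56 mm width (its y), with the plug between the fingers.
- plugC_head (a point): Centre of the 20 mm square brass head (22 mm tall, from 5 to 27 mm above the flask) of flask C's tapered plug, 37 mm above the flask's centre; x, y normal to the flats. Already started, it turns clockwise seen from above: lightly (0.06 N m) for 0.5 to 1.9 rad, varying, then it goes snug and resists with 0.2 N m, rising 0.15 N m per rad. It does not sink, and stays as left.
- seatC (a joint): How far the plug of flask C has been turned beyond the point where its taper went snug, in rad: 0 while it still runs lightly, growing only while it is turned clockwise against the snug taper. Snug above 0.15; over-tightened above 0.9.
- rack_floor (a point): Middle of the inner floor of the curing rack, a fixed steel channel; y runs along it, z up. The floor is 4 mm above the bench, 79 mm wide (x) between two rails, 368 mm long between end stops; rails and stops rise 18 mm above it. A flask stands with its 70 mm length across the channel; 130 mm from flask to flask leaves room for fingers. The rails stop a flask turning beyond about 0.2 rad.
- scanner_grip (a point): Middle of the handle of the code scanner, 14 mm above its underside. The scanner is loose, 0.16 kg, lying level: a white handle 110 (x) x 32 (y) x 28 mm high whose centre is 5 mm behind this point (-x), with a black head 44 mm wide at its +x end, rising to 51 mm. Grip it across the 32 mm handle. z is up.
- scanner_window (a point): Middle of the glass window on the scanner's head, 91 mm ahead (+x of the scanner) of the handle point scanner_grip and 2 mm below it. This point's z axis is the line of sight: it leaves the window forwards and 45 degrees downwards as the scanner lies level; its y is the scanner's y.
- pad: Rest pad of the scanner: a fixed black rubber mat, 200 (x) x 90 (y) x 6 mm; the origin is the middle of its underside. The scanner starts on it, lengthwise.
- label (a point): Middle of the white bar-code label, 56 x 56 mm, on the fixed ticket stand: a grey plate sloped at 45 degrees, the label's middle 45 mm above the bench, the stand 72 mm tall and 80 mm wide. z of this point is the label's outward normal, pointing up at 45 degrees and towards the robot's side; y is level.
- cast1: Bystander: plaster dental cast, about 60 mm across, 28 mm high. Origin at its underside.
- cast2: Bystander: plaster dental cast, about 60 mm across, 28 mm high. Origin at its underside.
- wax_jar: Bystander: small amber glass jar, 42 mm across and 42 mm high. Origin at its underside.
- bur_tin: Bystander: open aluminium tin of burs, 85 x 60 x 18 mm. Origin at its underside.
- wax_knife: Bystander: wax knife with a wooden handle, 150 mm long, 10 mm thick. Origin at its underside.
There are look-alikes about, which are no part of the job. What is shaped like the part that bears flaskC_mid but pink is not meant.

How it is judged:
On the way, in this order (a step that is already met when the one before it is completed fails the run):
1. all flasks present stand in the rack with their plugs snug (x of flaskA_mid in the frame of rack_floor between -0.008 and 0.008 m and y of flaskA_mid in the frame of rack_floor between -0.17 and 0.17 m and z of flaskA_mid in the frame of rack_floor between 0.016 and 0.027 m and angle between each of flaskA_mid, flaskB_mid, flaskC_mid's own z axis and vertical below 0.08 rad and angle between the x axis of each of flaskA_mid, flaskB_mid, flaskC_mid and the x axis of rack_floor, either way round below 0.3 rad and value of joint each of seatA, seatB, seatC above 0.15 rad and x of flaskB_mid in the frame of rack_floor between -0.008 and 0.008 m and y of flaskB_mid in the frame of rack_floor between -0.17 and 0.17 m and z of flaskB_mid in the frame of rack_floor between 0.016 and 0.027 m and x of flaskC_mid in the frame of rack_floor between -0.008 and 0.008 m and y of flaskC_mid in the frame of rack_floor between -0.17 and 0.17 m and z of flaskC_mid in the frame of rack_floor between 0.016 and 0.027 m), for 0.2 s.
2. the held scanner looks at the label from 60 to 160 mm, line of sight within 20 mm of the label's middle and 20 degrees of square, steady for 1 s (z of label in the frame of scanner_window between 0.06 and 0.16 m and x of label in the frame of scanner_window between -0.02 and 0.02 m and y of label in the frame of scanner_window between -0.02 and 0.02 m and z of scanner_window in the frame of label above 0.05 m and angle between the z axis of scanner_window and the z axis of label, either way round below 0.35 rad and linear speed of scanner below 0.03 m/s and angular speed of scanner below 0.3 rad/s and contact force between scanner and the fingers above 0.5 N), for 1 s.
At the end, for the whole second after the job is handed in: Each flask present stands upright on the rack floor between the rails (within 8 mm of the centre line), its plug 0.15 to 0.9 rad past snug; the scanner lies upright on its pad, its handle point within 50 mm lengthwise and 30 mm across of the middle; all at rest (all of step 1 and linear speed of each of flaskA, flaskB, flaskC, scanner below 0.03 m/s and x of scanner_grip in the frame of pad between -0.05 and 0.05 m and y of scanner_grip in the frame of pad between -0.03 and 0.03 m and z of scanner_grip in the frame of pad between 0.014 and 0.026 m and angle between scanner_grip's own z axis and vertical below 0.15 rad and angle between the x axis of scanner_grip and the x axis of pad, either way round below 0.4 rad); the robot touches nothing.
It fails at once if a plug is over-tightened (more than 0.9 rad past snug) (value of joint any of seatA, seatB, seatC above 0.9 rad).
It fails at once if a bystander is pushed more than 50 mm away (distance of any of cast1, cast2, wax_jar, bur_tin, wax_knife from where it was at the start of the episode above 0.05 m).
Of flaskA, flaskB, flaskC only 2 to 3 are there at a start; the rules pass over those that are not, and their reading is None.
At some moment in a run one of flaskA, flaskB, flaskC, scanner may be knocked a few centimetres aside while the robot is not near it.
It also fails if it takes over 210 s, if anything falls off the work surface, if the arm or the gripper's body presses on something with over 40 N, if the wrist force passes 120 N, or if a joint passes its speed limit or range.

### The arm

A 6-joint arm with a two-finger parallel gripper is mounted at the origin on the work surface. World frame = base frame: x ahead of the robot, y to its left, z up, the work surface at z = 0. Lengths are in m, angles in rad, forces in N, time in s.
With the tool pointing down it reaches from about 0.4 to 0.825 m from the base axis. Payload 7 kg.
Tool frame: the origin (TCP) lies between the finger pads; the fingertips stand 22 mm ahead of it and the grasp point (between the pads) lies 3 mm ahead of it; z points along the fingers, y is the direction in which the jaws open and shut (so a half turn about z gives the same grasp; the last joint's range is limited). The gripper opens to 88 mm and grips with 3 to 60 N. Pads are 19 mm wide; open, the fingers measure 130 mm over their backs; the gripper's body (78 mm by 193 mm) begins 47 mm behind the grasp point.
Start: joints at [-0.818, 0.359, 0.012, 0, -1.224, -0.288], TCP at [0.303, -0.603, 0.249] pointing down, gripper open.
Joint ranges: [-3.07, 3.07], [-1.43, 2.12], [-1.02, 1.25], [-3.03, 1.67], [-3.05, -0], [-3.03, 3.03]. Speed limits (rad/s): [2.39, 2.39, 3.01, 3.14, 3.14, 3.14].

### API

Orientations are given as [roll, pitch, yaw] about the fixed x, y, z axes, in that order (R = Rz(yaw) Ry(pitch) Rx(roll)).
In Python, from station import * gives the robot as it stands. The module is installed in compiled form; this text tells all that it offers.
- The arm moves only by the tool move_arm, never from a script. Its argument "rows" is a list of rows, each an object with "delta_rot": the turn, a rotation vector about the world's x, y, z in degrees, a list of three; "delta_pos": the shift along the world's x, y, z in cm, a list of three; "hand": the finger opening in cm, from 0 to 8.76. A call has exactly 10 rows; each row shifts and turns the commanded pose from where the row before left it; what a row does not reach is not made up. A row lasts 1/10 s, in which the tool goes at most 50 mm and 8.59 degrees, less where a joint would pass 70% of its speed; a pose out of reach is approached as far as the arm can. A call is refused whole if a number of a shift passes 5 or a number of a turn 8.59, either way. A call with a gripper value outside its range is refused whole. The fingers move at their own pace and stop on an object; "force" is the grip in N (left out, the last holds). Time passes only in rows, so rows that do not move let the fingers close, or fill a call up. It gives the time, the measured TCP pose, the force and the opening at its end, in the units of the state.
- get_state(): the state, without advancing time (a new reading comes with each control period).
- grab_frame(name): name is "side" or "top"; returns the picture (400x640x3 uint8, blue, green, red); there is no depth.
- camera_info(name): a dict with "camera_matrix" (3x3 intrinsics, pixels), "world_from_camera" (4x4, takes a point from camera to world coordinates). Camera axes: x right, y down, z forward; pixel columns grow to the right and rows downward; lengths in m; the calibration is good to about 2 mm. A picture is of the moment at which its call begins. camera_info takes no time and is no camera call.
- job_done(): hands the job in, once; it reports no verdict.
The state is a dict: "t": time; "q": joint angles; "qd": joint speeds; "joint_efforts": joint torques, N m; "eef_pos": TCP position; "ee_rot": TCP orientation; "force": force on the tool from outside, world axes, zero at the start; "moment": the same for the moment, N m; "width": finger opening in m.
Only numpy, scipy, OpenCV 4.12 (cv2) and the standard library are available. Lean on these libraries where they do the work, as an engineer would, in place of code of your own. Each camera call takes 0.05 s, during which the arm holds its last target.

## Working session

There is one attempt and no reset: what is moved stays moved. The work goes in short steps, Python scripts to look and compute and a tool call to move; the robot and the scene stay as the last step left them, time stands still between calls to the robot, and variables do not carry over. Pictures are saved under pics/ and viewed, and the job is handed in when it is done.

Besides the shell and the picture viewer there is one more tool, called after "Emit:" as a command line: name --argument value ..., lists and objects as JSON in quotes. move_arm: Moves the arm, as the interface text tells. Its arguments: {"type":"object","properties":{"rows":{"type":"array"},"force":{"type":"number"}},"required":["rows"]}

```bash
ls; mkdir -p pics
python3 - <<'E'
from station import *
import cv2
s=get_state();print(s)
for n in("top","side"):
    cv2.imwrite(f"pics/{n}0.png",grab_frame(n)); c=camera_info(n);print(n,c)
E
```

```text
pics
{'t': 0.0, 'q': array([-8.17930542e-01,  3.59409974e-01,  1.10937759e-02, -3.41545225e-04,
       -1.22409806e+00, -2.88100399e-01]), 'qd': array([ 0.00023528,  0.00223738,  0.00025948,  0.00084774, -0.00104493,
        0.00019972]), 'joint_efforts': array([ 1.22973674e-03, -5.82723927e+01,  2.93067133e+01,  6.99730128e+00,
        6.97033349e-03, -1.65691481e-04]), 'eef_pos': array([ 0.3023303 , -0.60302188,  0.24762447]), 'ee_rot': array([ 3.13995017e+00, -1.51905533e-04, -2.67694346e+00]), 'force': array([ 0.44757968,  0.92741598, -0.31060023]), 'moment': array([-0.05029251,  0.03947889,  0.00944337]), 'width': 0.08758261474402095}
top {'camera_matrix': array([[477.22458835,   0.        , 320.59539154],
       [  0.        , 477.22458835, 193.4889306 ],
       [  0.        ,   0.        ,   1.        ]]), 'world_from_camera': array([[-1.86817311e-02, -9.90429097e-01,  1.36752322e-01,
         2.55591702e-01],
       [-9.99825379e-01,  1.85681307e-02, -2.10637746e-03,
         4.40182955e-03],
       [-4.53017457e-04, -1.36767793e-01, -9.90603031e-01,
         1.69555594e+00],
       [ 0.00000000e+00,  0.00000000e+00,  0.00000000e+00,
         1.00000000e+00]])}
side {'camera_matrix': array([[381.67413953,   0.        , 319.619056  ],
       [  0.        , 381.67413953, 202.63462395],
       [  0.        ,   0.        ,   1.        ]]), 'world_from_camera': array([[-0.82986817, -0.36093327,  0.42549501,  0.04679949],
       [-0.55795537,  0.53388043, -0.63534046,  0.67128173],
       [ 0.00215205, -0.76465604, -0.64443503,  0.75391091],
       [ 0.        ,  0.        ,  0.        ,  1.        ]])}
```

View pics/top0.png

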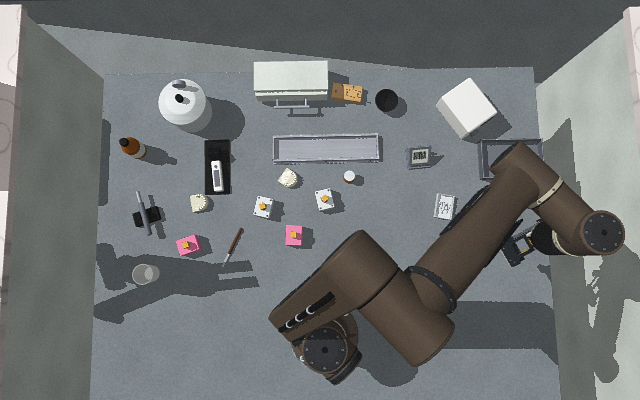

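View pics/side0.png

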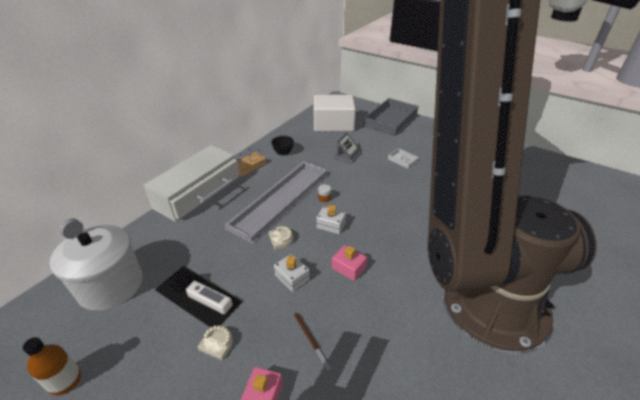

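```bash
cat > h.py <<'E'
import numpy as np, cv2
from station import *
def ray(n,u,v):
    c=camera_info(n);T=c["world_from_camera"];d=T[:3,:3]@np.linalg.inv(c["camera_matrix"])@[u,v,1];return T[:3,3],d
def w(n,u,v,z):
    o,d=ray(n,u,v);return o+d*(z-o[2])/d[2]
def px(n,p):
    c=camera_info(n);T=c["world_from_camera"];q=c["camera_matrix"]@(T[:3,:3].T@(np.asarray(p,float)-T[:3,3]));return q[:2]/q[2]
def crop(im,u0,v0,u1,v1,k,f):
    cv2.imwrite(f,cv2.resize(im[v0:v1,u0:u1],None,fx=k,fy=k,interpolation=cv2.INTER_CUBIC))
E
python3 - <<'E'
from h import *
im=cv2.imread("pics/top0.png")
crop(im,200,130,400,260,4,"pics/c1.png")
crop(im,400,130,480,230,6,"pics/c2.png")
E
```

```text
(no output)
```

View pics/c1.png

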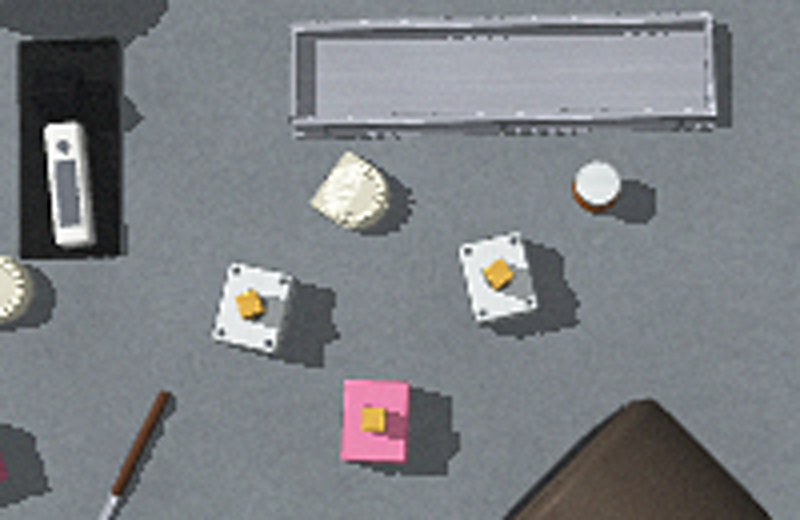

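View pics/c2.png

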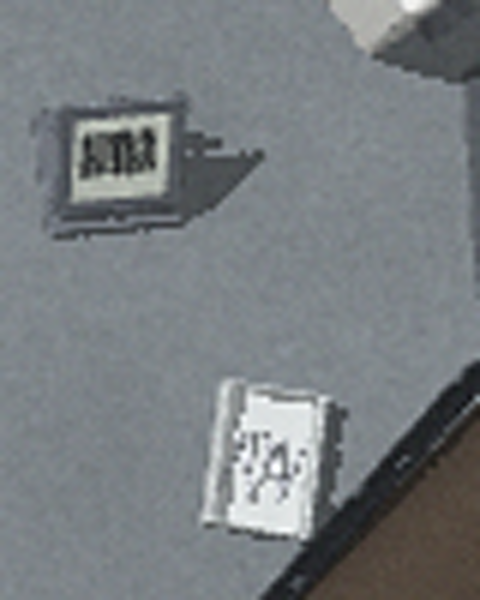

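Run:
```python
from h import *
im=cv2.imread("pics/top0.png")
crop(im,265,125,325,175,12,"pics/c3.png")
crop(im,330,125,390,175,12,"pics/c4.png")
hsv=cv2.cvtColor(im,cv2.COLOR_BGR2HSV)
for nm,(a,b,c,d) in dict(L=(248,190,280,222),R=(312,184,340,214),scan=(205,150,232,195)).items():
    m=((hsv[...,2]>190)&(hsv[...,1]<50)).astype(np.uint8)[b:d,a:c]
    o=((hsv[...,1]>120)&(hsv[...,2]>120)).astype(np.uint8)[b:d,a:c]
    m2=cv2.morphologyEx(m|o,cv2.MORPH_CLOSE,np.ones((3,3)))
    n,l,s,ce=cv2.connectedComponentsWithStats(m2);k=1+s[1:,4].argmax()
    pts=cv2.findNonZero((l==k).astype(np.uint8)).astype(np.float32)
    z=.042 if nm!='scan' else .034
    W=np.array([w("top",p[0][0]+a,p[0][1]+b,z)[:2] for p in pts],np.float32)
    r=cv2.minAreaRect(W*1000);print(nm,r)
    if o.sum()>0:
        q=cv2.findNonZero(o).reshape(-1,2)+[a,b];print("plug px",q.mean(0),len(q),w("top",*q.mean(0),.069))
```

```text
L ((442.8633728027344, 203.9951629638672), (53.35159683227539, 67.75764465332031), 75.99345397949219)
plug px [261.93548387 205.58064516] 31 [0.44206002 0.20282848 0.069     ]
R ((464.7651062011719, -10.112163543701172), (67.46556091308594, 53.361995697021484), 12.687355995178223)
plug px [324.12903226 198.        ] 31 [ 0.46426419 -0.01090465  0.069     ]
scan ((556.76953125, 368.87493896484375), (106.25554656982422, 27.770153045654297), 6.315984725952148)
```

View pics/c3.png

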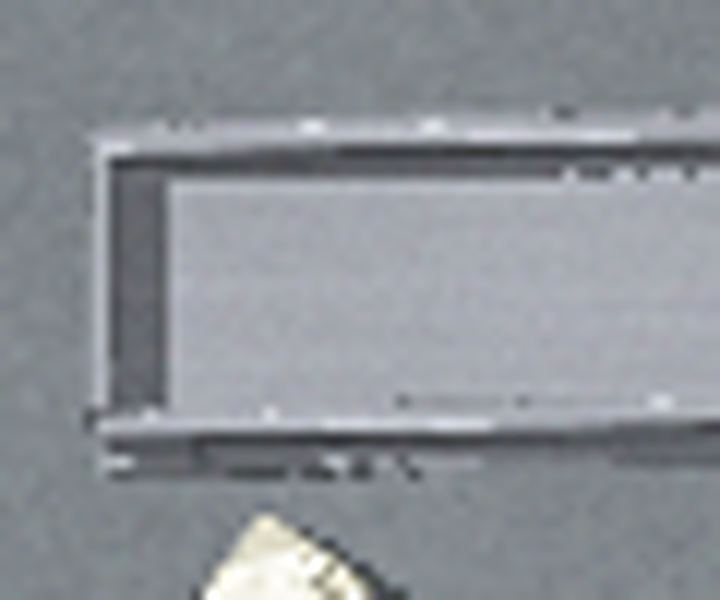

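View pics/c4.png

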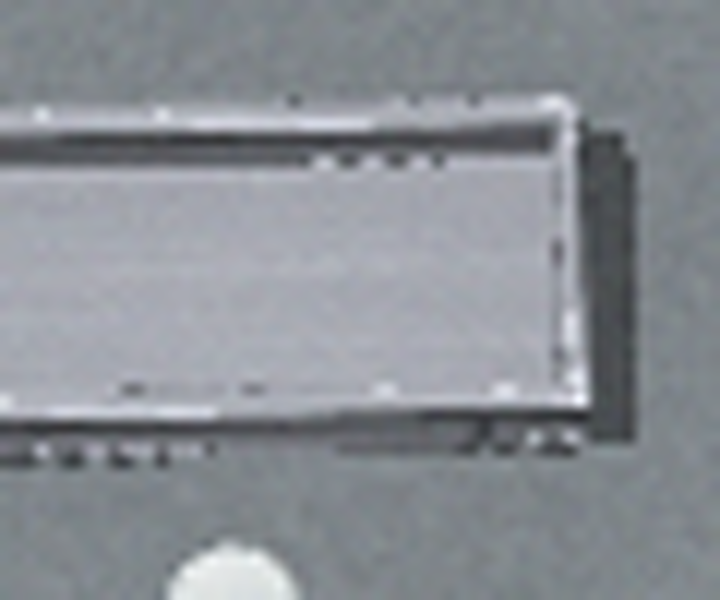

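Run:
```python
from h import *
f=lambda u0,U,V:(u0+(U+.5)/12-.5,125+(V+.5)/12-.5)
P={}
for n,(u0,U,V) in dict(TL=(265,95,128),BL=(265,95,438),TR=(330,575,98),BR=(330,590,412)).items():
    P[n]=w("top",*f(u0,U,V),.022);print(n,P[n])
print(sum(P.values())/4)
for a,b in (("TL","TR"),("BL","BR"),("BL","TL"),("BR","TR")):
    d=P[b]-P[a];print(a,b,np.hypot(*d[:2]),np.degrees(np.arctan2(d[1],d[0])))
# pick end of arm free area: label, px
for q in [(419,157),(445,205)]: print(w("top",*q,.045))
```

```text
TL [0.70169688 0.17019651 0.022     ]
BL [0.60689066 0.17065988 0.022     ]
TR [ 0.70383346 -0.20814436  0.022     ]
BR [ 0.60765263 -0.20925044  0.022     ]
[ 0.65501841 -0.0191346   0.022     ]
TL TR 0.37834690292704687 -89.67644049714663
BL BR 0.3799110861259478 -89.88508437864968
BL TL 0.09480734726466071 -0.2800313129231312
BR TR 0.09618718551418147 0.658876202921471
[ 0.60688751 -0.34868382  0.045     ]
[ 0.43491134 -0.43113778  0.045     ]
```

Emit:
move_arm --rows '[{"delta_rot": [0, 0, -1], "delta_pos": [1.2, 4.5, 0], "hand": 8.7}, {"delta_rot": [0, 0, -1], "delta_pos": [1.2, 4.5, 0], "hand": 8.7}, {"delta_rot": [0, 0, -1], "delta_pos": [1.2, 4.5, 0], "hand": 8.7}, {"delta_rot": [0, 0, -1], "delta_pos": [1.2, 4.5, 0], "hand": 8.7}, {"delta_rot": [0, 0, -1], "delta_pos": [1.2, 4.5, 0], "hand": 8.7}, {"delta_rot": [0, 0, -1], "delta_pos": [1.2, 4.5, 0], "hand": 8.7}, {"delta_rot": [0, 0, -1], "delta_pos": [1.2, 4.5, 0], "hand": 8.7}, {"delta_rot": [0, 0, -1], "delta_pos": [1.2, 4.5, 0], "hand": 8.7}, {"delta_rot": [0, 0, -1], "delta_pos": [1.2, 4.5, 0], "hand": 8.7}, {"delta_rot": [0, 0, -1], "delta_pos": [1.2, 4.5, 0], "hand": 8.7}]' --force 45

```text
t: 1.1
eef_pos: [0.4224, -0.1515, 0.2486]
ee_rot: [3.142, 0.0, -2.852]
force: [1.0, -1.0, 0.9]
width: 0.0866
```

Run:
```python
from h import *
s=get_state();print(s['t'],s['eef_pos'],s['ee_rot'],s['q'],s['force'],s['moment'])
for n in("top","side"): cv2.imwrite(f"pics/{n}1.png",grab_frame(n))
print(w("top",292,108,.05),w("side",212,190,.1))
```

```text
1.1 [ 0.42239254 -0.15154218  0.24858616] [ 3.14154065e+00  2.78382570e-04 -2.85213789e+00] [ 9.70621339e-02 -2.44279977e-02 -4.59921608e-01 -1.15020464e-04
 -1.13503942e+00 -1.37835516e+00] [ 0.95142797 -0.97712223  0.90331838] [-0.11557599 -0.17118754  0.01895977]
[0.79264644 0.0971949  0.05      ] [0.7552706  0.14825238 0.1       ]
```

View pics/top1.png

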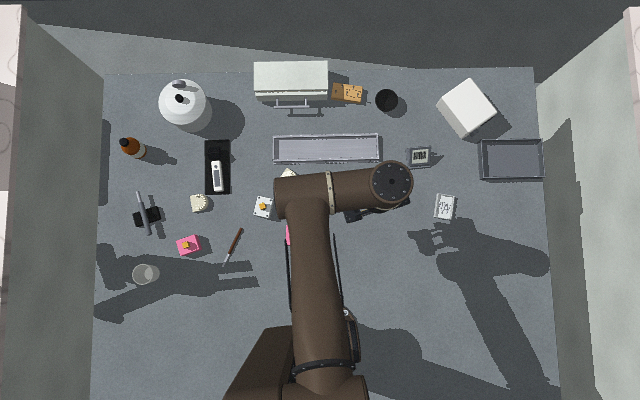

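View pics/side1.png

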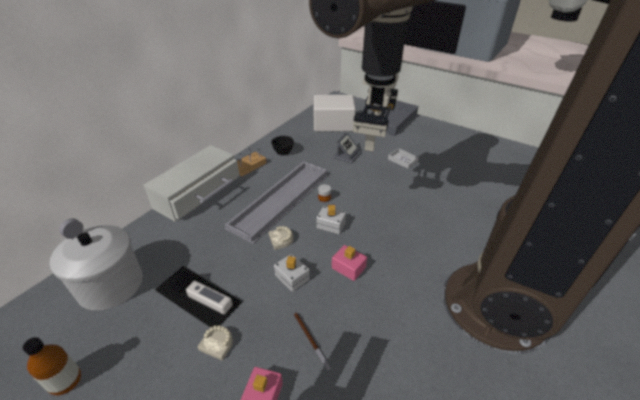

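Emit:
move_arm --rows '[{"delta_rot": [0, 0, -0.8], "delta_pos": [0.83, 2.85, -2], "hand": 8.7}, {"delta_rot": [0, 0, -0.8], "delta_pos": [0.83, 2.85, -2], "hand": 8.7}, {"delta_rot": [0, 0, -0.8], "delta_pos": [0.83, 2.85, -2], "hand": 8.7}, {"delta_rot": [0, 0, -0.8], "delta_pos": [0.83, 2.85, -2], "hand": 8.7}, {"delta_rot": [0, 0, -0.7], "delta_pos": [0.83, 2.85, -2], "hand": 8.7}, {"delta_rot": [0, 0, 0], "delta_pos": [0, 0, 0], "hand": 8.7}, {"delta_rot": [0, 0, 0], "delta_pos": [0, 0, -2], "hand": 8.7}, {"delta_rot": [0, 0, 0], "delta_pos": [0, 0, -2], "hand": 8.7}, {"delta_rot": [0, 0, 0], "delta_pos": [0, 0, -1], "hand": 8.7}, {"delta_rot": [0, 0, 0], "delta_pos": [0, 0, 0], "hand": 8.7}]'

```text
t: 2.2
eef_pos: [0.4631, -0.0117, 0.0976]
ee_rot: [-3.141, -0.003, -2.92]
force: [-0.9, 0.2, 0.5]
width: 0.087
```

Run:
```python
from h import *
s=get_state();print(s['t'],s['eef_pos'],s['ee_rot'],s['q'],s['force'],s['moment'])
im=grab_frame("side"); crop(im,270,100,430,260,4,"pics/s2.png")
im=grab_frame("top"); crop(im,240,100,400,240,4,"pics/t2.png")
```

```text
2.2 [ 0.46313715 -0.01167229  0.09757579] [-3.14119931e+00 -2.76897931e-03 -2.91994440e+00] [ 4.01555833e-01  1.75360258e-01 -6.40155604e-01 -1.57791562e-04
 -7.58075144e-01 -1.75058862e+00] [-0.88393717  0.22098715  0.50457236] [-0.07838607  0.00163521  0.03038378]
```

View pics/s2.png

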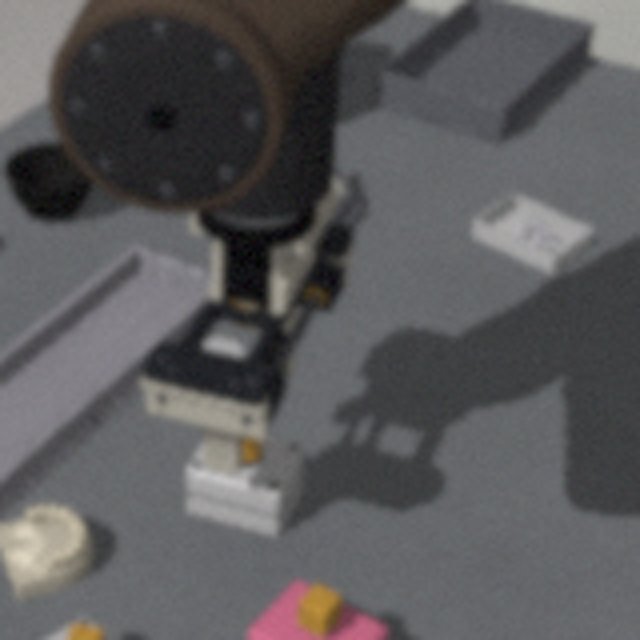

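Emit:
move_arm --rows '[{"delta_rot": [0, 0, 0], "delta_pos": [0.1, 0.1, -1.1], "hand": 8.7}, {"delta_rot": [0, 0, 0], "delta_pos": [0, 0, -1.1], "hand": 8.7}, {"delta_rot": [0, 0, 0], "delta_pos": [0, 0, -1.1], "hand": 8.7}, {"delta_rot": [0, 0, 0], "delta_pos": [0, 0, -1.1], "hand": 8.7}, {"delta_rot": [0, 0, 0], "delta_pos": [0, 0, -1.1], "hand": 8.7}, {"delta_rot": [0, 0, 0], "delta_pos": [0, 0, 0], "hand": 8.7}, {"delta_rot": [0, 0, 0], "delta_pos": [0, 0, 0], "hand": 5}, {"delta_rot": [0, 0, 0], "delta_pos": [0, 0, 0], "hand": 5}, {"delta_rot": [0, 0, 0], "delta_pos": [0, 0, 0], "hand": 5}, {"delta_rot": [0, 0, 0], "delta_pos": [0, 0, 0], "hand": 5}]' --force 35

```text
t: 3.3
eef_pos: [0.4653, -0.0098, 0.044]
ee_rot: [3.141, 0.001, -2.919]
force: [1.4, 0.0, 0.1]
width: 0.0606
```

Emit:
move_arm --rows '[{"delta_rot": [0, 0, 0], "delta_pos": [0, 0, 0], "hand": 5}, {"delta_rot": [0, 0, 0], "delta_pos": [0, 0, 0], "hand": 5}, {"delta_rot": [0, 0, 0], "delta_pos": [0, 0, 0], "hand": 5}, {"delta_rot": [0, 0, 0], "delta_pos": [0, 0, 2], "hand": 5}, {"delta_rot": [0, 0, 0], "delta_pos": [0, 0, 2], "hand": 5}, {"delta_rot": [0, 0, 0], "delta_pos": [0, 0, 2], "hand": 5}, {"delta_rot": [0, 0, 0], "delta_pos": [0, 0, 2], "hand": 5}, {"delta_rot": [0, 0, 0], "delta_pos": [0, 0, 2], "hand": 5}, {"delta_rot": [0, 0, 0], "delta_pos": [0, 0, 0], "hand": 5}, {"delta_rot": [0, 0, 0], "delta_pos": [0, 0, 0], "hand": 5}]'

```text
t: 4.3
eef_pos: [0.4643, -0.0099, 0.1426]
ee_rot: [3.141, -0.001, -2.92]
force: [0.1, 0.3, -6.3]
width: 0.0559
```

Emit:
move_arm --rows '[{"delta_rot": [0, 0, -1.6], "delta_pos": [2.4, -1.7, 0], "hand": 5}, {"delta_rot": [0, 0, -1.6], "delta_pos": [2.4, -1.7, 0], "hand": 5}, {"delta_rot": [0, 0, -1.6], "delta_pos": [2.4, -1.7, 0], "hand": 5}, {"delta_rot": [0, 0, -1.6], "delta_pos": [2.4, -1.7, 0], "hand": 5}, {"delta_rot": [0, 0, -1.6], "delta_pos": [2.4, -1.8, 0], "hand": 5}, {"delta_rot": [0, 0, -1.6], "delta_pos": [2.4, -1.8, 0], "hand": 5}, {"delta_rot": [0, 0, -1.6], "delta_pos": [2.4, -1.8, 0], "hand": 5}, {"delta_rot": [0, 0, -1.6], "delta_pos": [2.2, -1.7, 0], "hand": 5}, {"delta_rot": [0, 0, 0], "delta_pos": [0, 0, 0], "hand": 5}, {"delta_rot": [0, 0, 0], "delta_pos": [0, 0, 0], "hand": 5}]'

```text
t: 5.3
eef_pos: [0.6537, -0.1492, 0.1401]
ee_rot: [3.141, -0.005, 3.139]
force: [-0.5, 0.2, -5.0]
width: 0.0556
```

Run:
```python
from h import *
s=get_state();print(s['t'],s['eef_pos'],s['ee_rot'],s['width'],s['q'],s['force'],s['moment'])
im=grab_frame("side"); crop(im,200,80,400,260,4,"pics/s3.png")
im=grab_frame("top"); crop(im,260,120,420,240,5,"pics/t3.png")
```

```text
5.3 [ 0.65370547 -0.14917019  0.14009534] [ 3.14111127 -0.00504022  3.13907979] 0.05562774258190777 [ 6.52975402e-02  4.34009057e-01 -1.31288009e-01 -9.70131534e-04
 -1.01049549e+00 -1.63809033e+00] [-0.54321493  0.18849617 -5.01216679] [-0.02325625  0.02160461 -0.02189487]
```

View pics/s3.png

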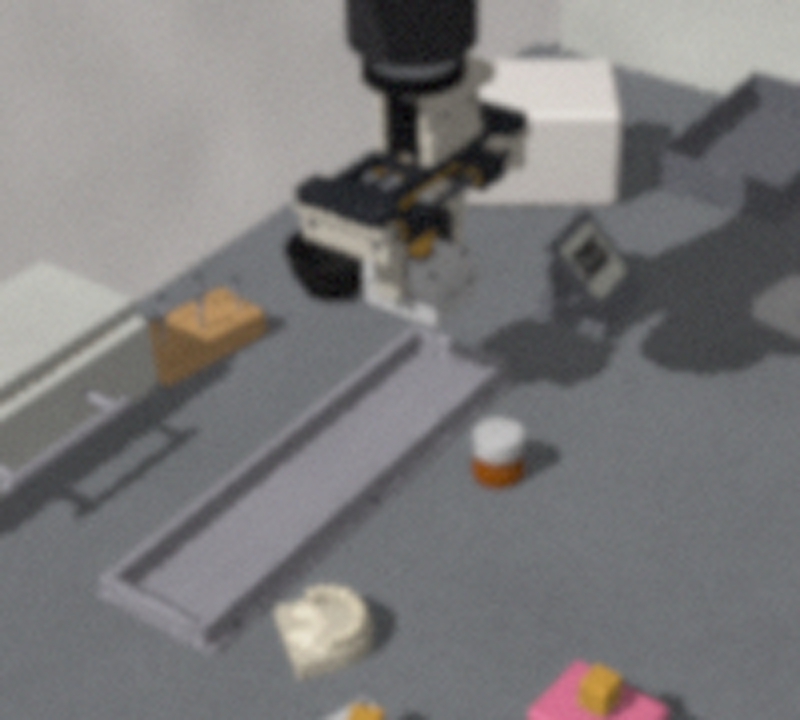

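View pics/t3.png

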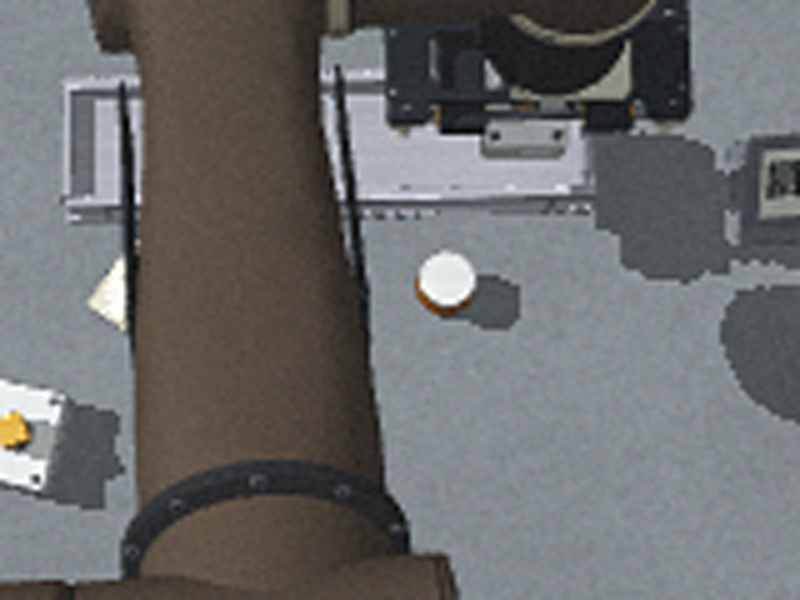

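Run:
```python
from h import *
for x in (.616,.619,.622):
  print(x,[((px("top",[x,-.149,z])-[260,120])*5+2).round(1) for z in(.139,.097)])
im=grab_frame("top"); crop(im,350,135,380,160,24,"pics/t4.png")
```

```text
0.616 [array([525.9, 149.2]), array([520.3, 163.2])]
0.619 [array([525.7, 144.8]), array([520.2, 158.9])]
0.622 [array([525.6, 140.4]), array([520. , 154.6])]
```

View pics/t4.png

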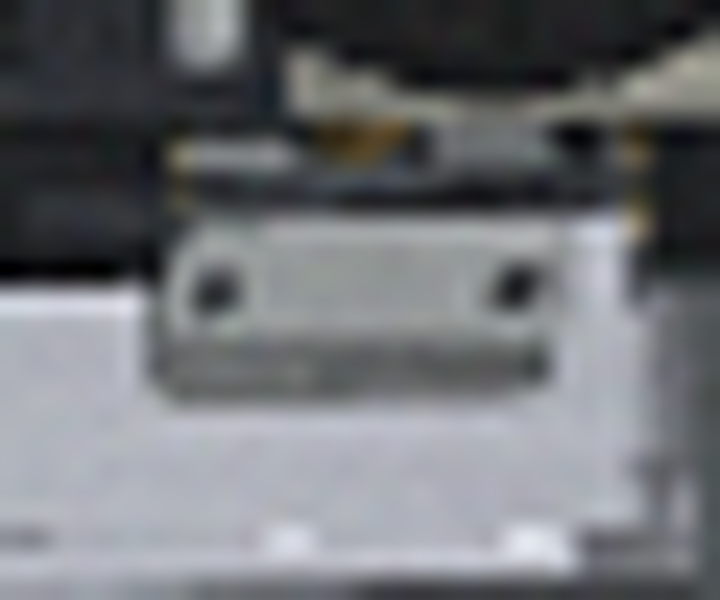

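Emit:
move_arm --rows '[{"delta_rot": [0, 0, 0], "delta_pos": [0.1, 0, -1.5], "hand": 5}, {"delta_rot": [0, 0, 0], "delta_pos": [0, 0, -1.5], "hand": 5}, {"delta_rot": [0, 0, 0], "delta_pos": [0, 0, -1.5], "hand": 5}, {"delta_rot": [0, 0, 0], "delta_pos": [0, 0, -1.5], "hand": 5}, {"delta_rot": [0, 0, 0], "delta_pos": [0, 0, -1], "hand": 5}, {"delta_rot": [0, 0, 0], "delta_pos": [0, 0, -0.5], "hand": 5}, {"delta_rot": [0, 0, 0], "delta_pos": [0, 0, -0.5], "hand": 5}, {"delta_rot": [0, 0, 0], "delta_pos": [0, 0, -0.5], "hand": 5}, {"delta_rot": [0, 0, 0], "delta_pos": [0, 0, -0.5], "hand": 5}, {"delta_rot": [0, 0, 0], "delta_pos": [0, 0, 0], "hand": 5}]'

```text
t: 6.45
eef_pos: [0.6557, -0.1489, 0.053]
ee_rot: [3.141, -0.001, 3.14]
force: [0.4, -0.4, -6.1]
width: 0.0557
```

Emit:
move_arm --rows '[{"delta_rot": [0, 0, 0], "delta_pos": [0, 0, -0.2], "hand": 5}, {"delta_rot": [0, 0, 0], "delta_pos": [0, 0, -0.2], "hand": 5}, {"delta_rot": [0, 0, 0], "delta_pos": [0, 0, -0.1], "hand": 5}, {"delta_rot": [0, 0, 0], "delta_pos": [0, 0, 0], "hand": 5}, {"delta_rot": [0, 0, 0], "delta_pos": [0, 0, 0], "hand": 5}, {"delta_rot": [0, 0, 0], "delta_pos": [0, 0, 0], "hand": 5}, {"delta_rot": [0, 0, 0], "delta_pos": [0, 0, 0], "hand": 5}, {"delta_rot": [0, 0, 0], "delta_pos": [0, 0, 0], "hand": 5}, {"delta_rot": [0, 0, 0], "delta_pos": [0, 0, 0], "hand": 5}, {"delta_rot": [0, 0, 0], "delta_pos": [0, 0, 0], "hand": 5}]'

```text
t: 7.45
eef_pos: [0.656, -0.1489, 0.0486]
ee_rot: [3.142, -0.0, 3.14]
force: [-0.5, -0.0, -5.6]
width: 0.056
```

Emit:
move_arm --rows '[{"delta_rot": [0, 0, 0], "delta_pos": [0, 0, -0.1], "hand": 5}, {"delta_rot": [0, 0, 0], "delta_pos": [0, 0, -0.1], "hand": 5}, {"delta_rot": [0, 0, 0], "delta_pos": [0, 0, 0], "hand": 5}, {"delta_rot": [0, 0, 0], "delta_pos": [0, 0, 0], "hand": 5}, {"delta_rot": [0, 0, 0], "delta_pos": [0, 0, 0], "hand": 6.5}, {"delta_rot": [0, 0, 0], "delta_pos": [0, 0, 0], "hand": 8.7}, {"delta_rot": [0, 0, 0], "delta_pos": [0, 0, 0], "hand": 8.7}, {"delta_rot": [0, 0, 0], "delta_pos": [0, 0, 0], "hand": 8.7}, {"delta_rot": [0, 0, 0], "delta_pos": [0, 0, 0], "hand": 8.7}, {"delta_rot": [0, 0, 0], "delta_pos": [0, 0, 0], "hand": 8.7}]'

```text
t: 8.45
eef_pos: [0.6561, -0.1489, 0.0465]
ee_rot: [-3.142, -0.0, 3.14]
force: [-0.8, -0.2, -0.3]
width: 0.0865
```

Emit:
move_arm --rows '[{"delta_rot": [0, 0, 0], "delta_pos": [0, 0, 1], "hand": 8.7}, {"delta_rot": [0, 0, 0], "delta_pos": [0, 0, 2], "hand": 8.7}, {"delta_rot": [0, 0, 0], "delta_pos": [0, 0, 2], "hand": 8.7}, {"delta_rot": [0, 0, 0], "delta_pos": [0, 0, 2.5], "hand": 8.7}, {"delta_rot": [0, 0, 0], "delta_pos": [0, 0, 2.5], "hand": 8.7}, {"delta_rot": [0, 0, 0], "delta_pos": [-1, 4.5, 0], "hand": 8.7}, {"delta_rot": [0, 0, 0], "delta_pos": [-1, 4.5, 0], "hand": 8.7}, {"delta_rot": [0, 0, 0], "delta_pos": [-1, 4.5, 0], "hand": 8.7}, {"delta_rot": [0, 0, 0], "delta_pos": [-1, 4.5, 0], "hand": 8.7}, {"delta_rot": [0, 0, 0], "delta_pos": [-1, 4.5, 0], "hand": 8.7}]'

```text
t: 9.45
eef_pos: [0.6056, 0.0778, 0.1477]
ee_rot: [3.141, 0.001, 3.14]
force: [-0.2, -0.0, -0.1]
width: 0.087
```

Run:
```python
from h import *
s=get_state();print(s['t'],s['eef_pos'],s['ee_rot'],s['width'],s['q'],s['force'],s['moment'])
im=grab_frame("top");cv2.imwrite("pics/top5.png",im); crop(im,330,120,390,170,12,"pics/t5.png")
```

```text
9.45 [0.60561614 0.07777437 0.14765264] [3.14126907e+00 1.15022787e-03 3.14032066e+00] 0.08697964132199046 [ 4.47382457e-01  3.34792937e-01 -2.69332734e-01  2.52155285e-04
 -9.65493923e-01 -2.01959395e+00] [-0.24502276 -0.0043676  -0.12273337] [-0.00380231 -0.16335668  0.04452999]
```

View pics/t5.png

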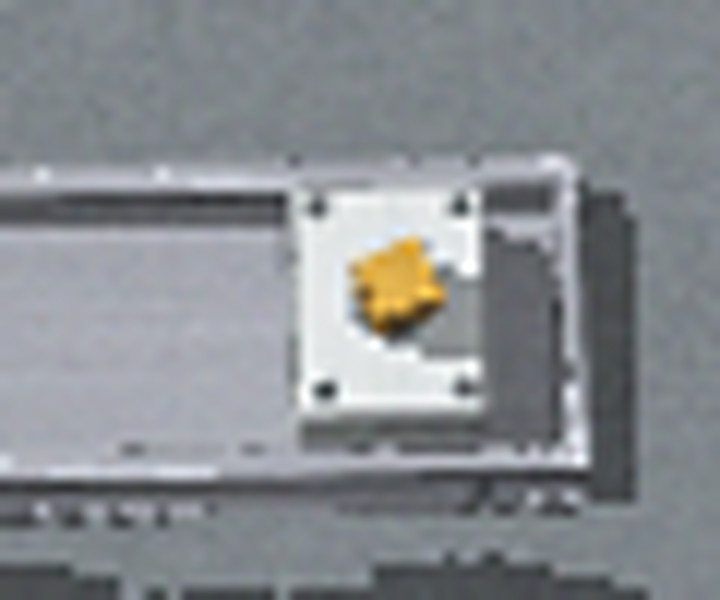

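View pics/top5.png

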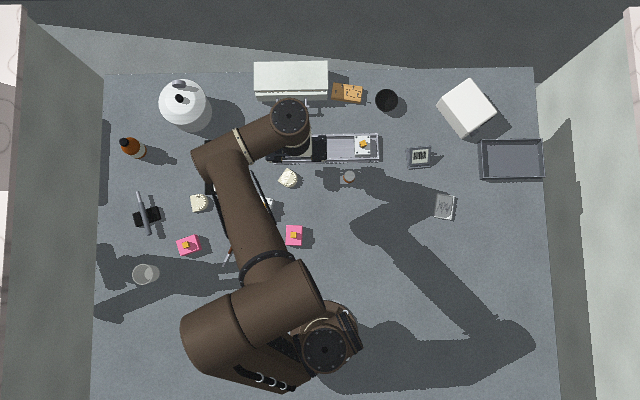

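Emit:
move_arm --rows '[{"delta_rot": [0, 0, -1.75], "delta_pos": [-2.05, 1.57, 0], "hand": 8.7}, {"delta_rot": [0, 0, -1.75], "delta_pos": [-2.05, 1.57, 0], "hand": 8.7}, {"delta_rot": [0, 0, -1.75], "delta_pos": [-2.05, 1.57, 0], "hand": 8.7}, {"delta_rot": [0, 0, -1.75], "delta_pos": [-2.05, 1.57, 0], "hand": 8.7}, {"delta_rot": [0, 0, -1.75], "delta_pos": [-2.05, 1.57, 0], "hand": 8.7}, {"delta_rot": [0, 0, -1.75], "delta_pos": [-2.05, 1.57, 0], "hand": 8.7}, {"delta_rot": [0, 0, -1.75], "delta_pos": [-2.05, 1.57, 0], "hand": 8.7}, {"delta_rot": [0, 0, -1.75], "delta_pos": [-2.05, 1.57, 0], "hand": 8.7}, {"delta_rot": [0, 0, 0], "delta_pos": [0, 0, -2], "hand": 8.7}, {"delta_rot": [0, 0, 0], "delta_pos": [0, 0, -2], "hand": 8.7}]'

```text
t: 10.5
eef_pos: [0.4422, 0.203, 0.1077]
ee_rot: [3.139, 0.002, 2.898]
force: [0.3, 0.2, 0.2]
width: 0.0868
```

Run:
```python
from h import *
s=get_state();print(s['t'],s['eef_pos'],s['ee_rot'],s['width'],s['q'],s['force'],s['moment'])
im=grab_frame("side"); crop(im,200,150,360,310,4,"pics/s6.png")
im=grab_frame("top");cv2.imwrite("pics/top6.png",im)
```

```text
10.5 [0.44217442 0.20295173 0.10772555] [3.13851035e+00 1.85006205e-03 2.89789026e+00] 0.08678926227671817 [ 8.35664635e-01  1.93402082e-01 -5.84819028e-01  2.48889843e-04
 -7.88984674e-01 -2.65033555e+00] [0.34810718 0.1541601  0.22610719] [-0.074514   -0.07078104  0.0014663 ]
```

View pics/s6.png

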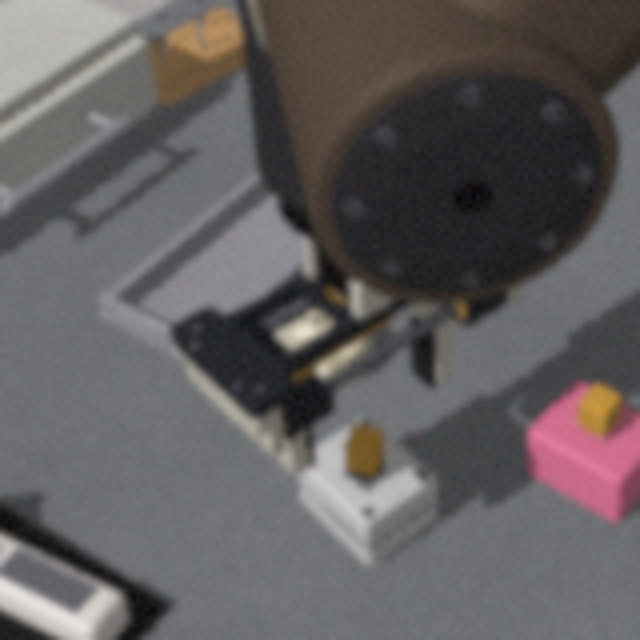

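Run:
```python
from h import *
print((px("side",[.4425,.2035,.055])-[200,150])*4, (px("side",[.4425,.2035,.1])-[200,150])*4)
im=cv2.imread("pics/side0.png");crop(im,200,150,360,310,4,"pics/s0c.png")
```

```text
[363.66709768 446.99281072] [360.08010054 395.49647683]
```

View pics/s0c.png

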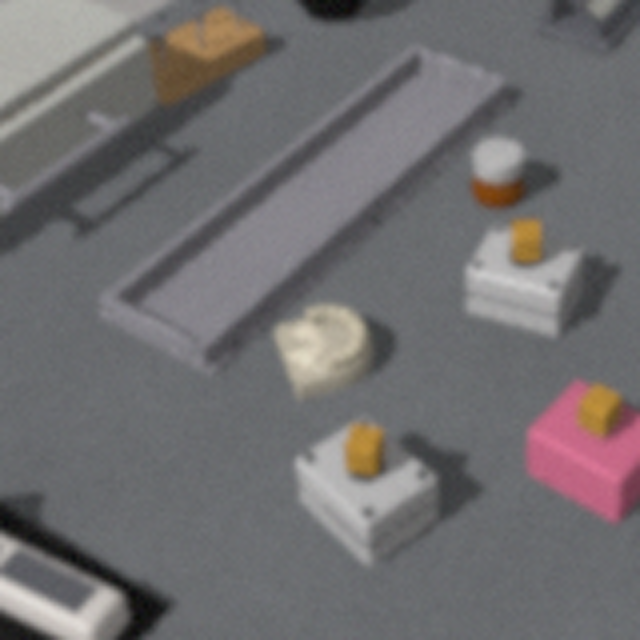

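View pics/top6.png

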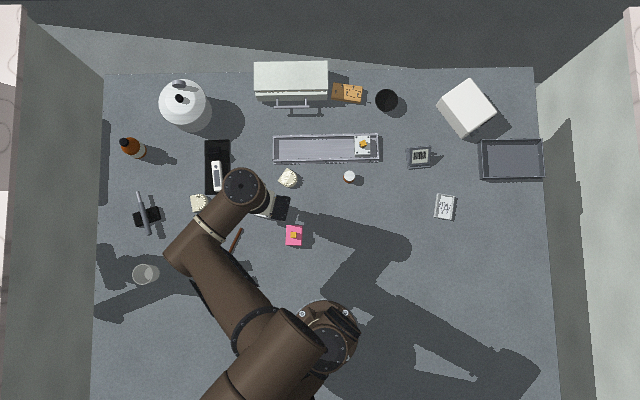

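Emit:
move_arm --rows '[{"delta_rot": [0, 0, 0], "delta_pos": [0, 0, -1.3], "hand": 8.7}, {"delta_rot": [0, 0, 0], "delta_pos": [0, 0, -1.3], "hand": 8.7}, {"delta_rot": [0, 0, 0], "delta_pos": [0, 0, -1.3], "hand": 8.7}, {"delta_rot": [0, 0, 0], "delta_pos": [0, 0, -1.3], "hand": 8.7}, {"delta_rot": [0, 0, 0], "delta_pos": [0, 0, -1.2], "hand": 8.7}, {"delta_rot": [0, 0, 0], "delta_pos": [0, 0, 0], "hand": 8.7}, {"delta_rot": [0, 0, 0], "delta_pos": [0, 0, 0], "hand": 5}, {"delta_rot": [0, 0, 0], "delta_pos": [0, 0, 0], "hand": 5}, {"delta_rot": [0, 0, 0], "delta_pos": [0, 0, 0], "hand": 5}, {"delta_rot": [0, 0, 0], "delta_pos": [0, 0, 0], "hand": 5}]'

```text
t: 11.6
eef_pos: [0.4423, 0.202, 0.0432]
ee_rot: [3.14, 0.001, 2.896]
force: [2.4, 5.8, -1.3]
width: 0.0608
```

Emit:
move_arm --rows '[{"delta_rot": [0, 0, 0], "delta_pos": [0, 0, 0], "hand": 5}, {"delta_rot": [0, 0, 0], "delta_pos": [0, 0, 0], "hand": 5}, {"delta_rot": [0, 0, 0], "delta_pos": [0, 0, 0], "hand": 5}, {"delta_rot": [0, 0, 0], "delta_pos": [0, 0, 2], "hand": 5}, {"delta_rot": [0, 0, 0], "delta_pos": [0, 0, 2], "hand": 5}, {"delta_rot": [0, 0, 0], "delta_pos": [0, 0, 2], "hand": 5}, {"delta_rot": [0, 0, 0], "delta_pos": [0, 0, 2], "hand": 5}, {"delta_rot": [0, 0, 0], "delta_pos": [0, 0, 2], "hand": 5}, {"delta_rot": [0, 0, 0], "delta_pos": [0, 0, 0], "hand": 5}, {"delta_rot": [0, 0, 0], "delta_pos": [0, 0, 0], "hand": 5}]'

```text
t: 12.6
eef_pos: [0.4412, 0.2011, 0.1416]
ee_rot: [-3.141, -0.001, 2.895]
force: [0.4, 0.1, -5.6]
width: 0.0557
```

Emit:
move_arm --rows '[{"delta_rot": [0, 0, 1.57], "delta_pos": [2.38, -2.44, 0], "hand": 5}, {"delta_rot": [0, 0, 1.57], "delta_pos": [2.38, -2.44, 0], "hand": 5}, {"delta_rot": [0, 0, 1.57], "delta_pos": [2.38, -2.44, 0], "hand": 5}, {"delta_rot": [0, 0, 1.57], "delta_pos": [2.38, -2.44, 0], "hand": 5}, {"delta_rot": [0, 0, 1.57], "delta_pos": [2.38, -2.44, 0], "hand": 5}, {"delta_rot": [0, 0, 1.57], "delta_pos": [2.38, -2.44, 0], "hand": 5}, {"delta_rot": [0, 0, 1.57], "delta_pos": [2.38, -2.44, 0], "hand": 5}, {"delta_rot": [0, 0, 1.57], "delta_pos": [2.38, -2.44, 0], "hand": 5}, {"delta_rot": [0, 0, 1.57], "delta_pos": [2.38, -2.44, 0], "hand": 5}, {"delta_rot": [0, 0, 0], "delta_pos": [0, 0, 0], "hand": 5}]'

```text
t: 13.6
eef_pos: [0.6572, -0.021, 0.1391]
ee_rot: [-3.14, -0.004, 3.141]
force: [-1.3, 0.1, -4.9]
width: 0.0554
```

Run:
```python
from h import *
s=get_state();print(s['t'],s['eef_pos'],s['ee_rot'],s['width'],s['force'])
print([px("top",[.62,-.019,z]) for z in(.137,.095)])
im=grab_frame("top");crop(im,310,130,350,160,18,"pics/t7.png")
im=grab_frame("side");crop(im,200,80,400,260,4,"pics/s7.png")
```

```text
13.6 [ 0.65721466 -0.02097724  0.13910952] [-3.14019731 -0.00367873  3.1405146 ] 0.055448801456392166 [-1.25409199  0.05205671 -4.90560195]
[array([325.77428499, 149.11540224]), array([325.64808363, 151.92051128])]
```

View pics/t7.png

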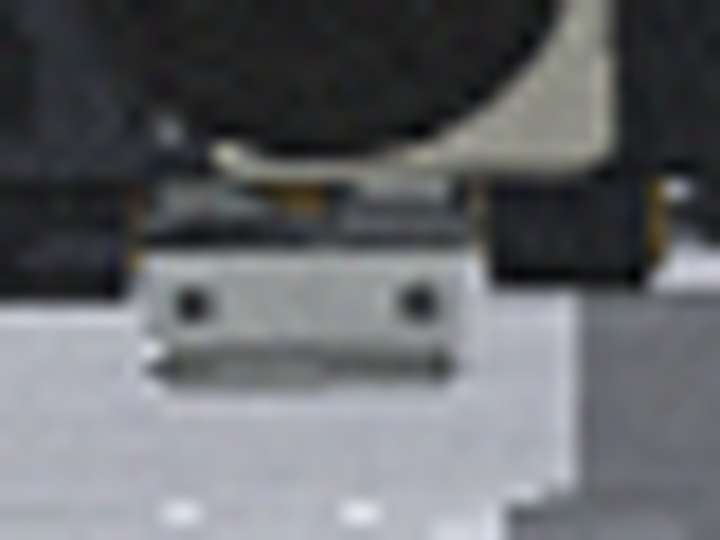

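View pics/s7.png

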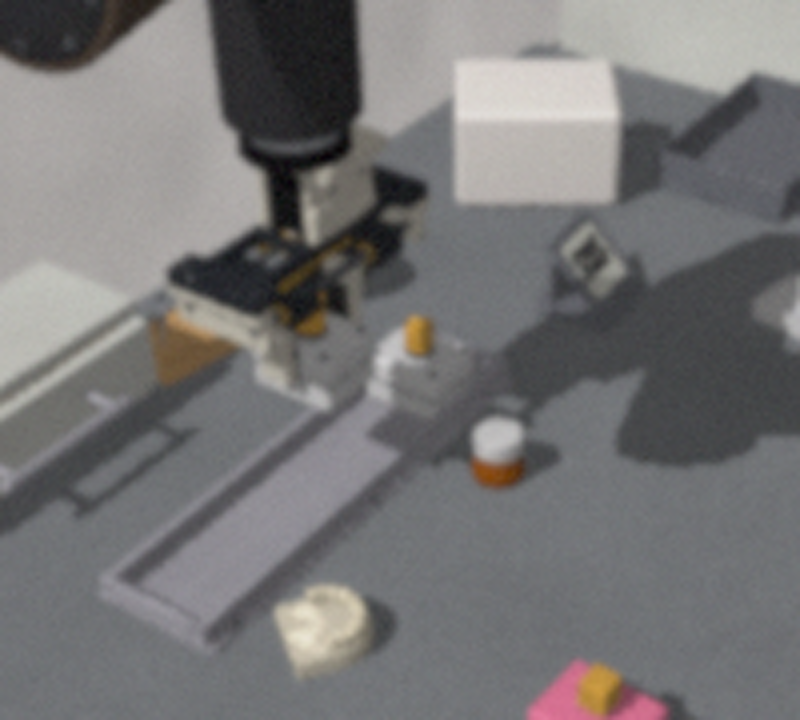

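Emit:
move_arm --rows '[{"delta_rot": [0, 0, 0], "delta_pos": [-0.1, 0.4, -1.5], "hand": 5}, {"delta_rot": [0, 0, 0], "delta_pos": [0, 0, -1.5], "hand": 5}, {"delta_rot": [0, 0, 0], "delta_pos": [0, 0, -1.5], "hand": 5}, {"delta_rot": [0, 0, 0], "delta_pos": [0, 0, -1.5], "hand": 5}, {"delta_rot": [0, 0, 0], "delta_pos": [0, 0, -1], "hand": 5}, {"delta_rot": [0, 0, 0], "delta_pos": [0, 0, -0.5], "hand": 5}, {"delta_rot": [0, 0, 0], "delta_pos": [0, 0, -0.5], "hand": 5}, {"delta_rot": [0, 0, 0], "delta_pos": [0, 0, -0.5], "hand": 5}, {"delta_rot": [0, 0, 0], "delta_pos": [0, 0, -0.3], "hand": 5}, {"delta_rot": [0, 0, 0], "delta_pos": [0, 0, 0], "hand": 5}]'

```text
t: 14.7
eef_pos: [0.6551, -0.0139, 0.0544]
ee_rot: [-3.142, -0.0, -3.141]
force: [0.1, 0.1, -5.1]
width: 0.0563
```

Emit:
move_arm --rows '[{"delta_rot": [0, 0, 0], "delta_pos": [0, 0, -0.2], "hand": 5}, {"delta_rot": [0, 0, 0], "delta_pos": [0, 0, -0.2], "hand": 5}, {"delta_rot": [0, 0, 0], "delta_pos": [0, 0, 0], "hand": 5}, {"delta_rot": [0, 0, 0], "delta_pos": [0, 0, 0], "hand": 5}, {"delta_rot": [0, 0, 0], "delta_pos": [0, 0, 0], "hand": 5}, {"delta_rot": [0, 0, 0], "delta_pos": [0, 0, 0], "hand": 5}, {"delta_rot": [0, 0, 0], "delta_pos": [0, 0, 0], "hand": 5}, {"delta_rot": [0, 0, 0], "delta_pos": [0, 0, 0], "hand": 5}, {"delta_rot": [0, 0, 0], "delta_pos": [0, 0, 0], "hand": 5}, {"delta_rot": [0, 0, 0], "delta_pos": [0, 0, 0], "hand": 5}]'

```text
t: 15.7
eef_pos: [0.6553, -0.0139, 0.0506]
ee_rot: [3.142, 0.0, -3.14]
force: [-0.8, -0.0, -4.8]
width: 0.0558
```

Emit:
move_arm --rows '[{"delta_rot": [0, 0, 0], "delta_pos": [0, 0, -0.1], "hand": 5}, {"delta_rot": [0, 0, 0], "delta_pos": [0, 0, -0.1], "hand": 5}, {"delta_rot": [0, 0, 0], "delta_pos": [0, 0, -0.1], "hand": 5}, {"delta_rot": [0, 0, 0], "delta_pos": [0, 0, -0.1], "hand": 5}, {"delta_rot": [0, 0, 0], "delta_pos": [0, 0, 0], "hand": 5}, {"delta_rot": [0, 0, 0], "delta_pos": [0, 0, 0], "hand": 5}, {"delta_rot": [0, 0, 0], "delta_pos": [0, 0, 0], "hand": 6.5}, {"delta_rot": [0, 0, 0], "delta_pos": [0, 0, 0], "hand": 8.7}, {"delta_rot": [0, 0, 0], "delta_pos": [0, 0, 0], "hand": 8.7}, {"delta_rot": [0, 0, 0], "delta_pos": [0, 0, 0], "hand": 8.7}]'

```text
t: 16.7
eef_pos: [0.6555, -0.0139, 0.0465]
ee_rot: [3.142, 0.0, -3.141]
force: [0.4, -0.1, 0.5]
width: 0.0823
```

Run:
```python
from h import *
ms=[]
for i in range(3):
    s=get_state();grab_frame("top");ms.append(s['moment']);
print(np.round(ms,3),s['eef_pos'],s['ee_rot'],s['q'],s['t'])
```

```text
[[ 0.016 -0.041  0.012]
 [ 0.     0.009 -0.05 ]
 [-0.014 -0.    -0.022]] [ 0.65538014 -0.01386527  0.04651464] [ 3.14159190e+00  1.69893741e-04 -3.14052251e+00] [ 2.75806173e-01  5.08606489e-01 -2.58323227e-01  6.30196645e-05
 -8.03702886e-01 -1.84557609e+00] 16.8
```

Emit:
move_arm --rows '[{"delta_rot": [0, 0, 0], "delta_pos": [0, 0, 2], "hand": 8.7}, {"delta_rot": [0, 0, 0], "delta_pos": [0, 0, 2.5], "hand": 8.7}, {"delta_rot": [0, 0, 0], "delta_pos": [0, 0, 2.5], "hand": 8.7}, {"delta_rot": [0, 0, 0], "delta_pos": [0, 0, 3], "hand": 8.7}, {"delta_rot": [0, 0, 8], "delta_pos": [-2, 4, 0], "hand": 8.7}, {"delta_rot": [0, 0, 8], "delta_pos": [-2, 4, 0], "hand": 8.7}, {"delta_rot": [0, 0, 8], "delta_pos": [-2, 4, 0], "hand": 8.7}, {"delta_rot": [0, 0, 8], "delta_pos": [-2, 4, 0], "hand": 8.7}, {"delta_rot": [0, 0, 8], "delta_pos": [-2, 4, 0], "hand": 8.7}, {"delta_rot": [0, 0, 8], "delta_pos": [-2, 4, 0], "hand": 8.7}]'

```text
t: 17.85
eef_pos: [0.5343, 0.2276, 0.1468]
ee_rot: [-3.141, 0.001, -2.297]
force: [0.6, 1.1, -0.8]
width: 0.087
```

Run:
```python
from h import *
s=get_state();print(s['t'],s['eef_pos'],s['ee_rot'],s['width'],s['q'])
im=grab_frame("top");cv2.imwrite("pics/top8.png",im); crop(im,310,120,390,170,10,"pics/t8.png")
```

```text
17.85 [0.53427189 0.22761264 0.14677279] [-3.14149388e+00  5.04689519e-04 -2.29703852e+00] 0.0869960199968145 [ 7.39357410e-01  2.91209410e-01 -3.36492637e-01  5.59019456e-05
 -9.42582010e-01 -1.46563247e+00]
```

View pics/t8.png

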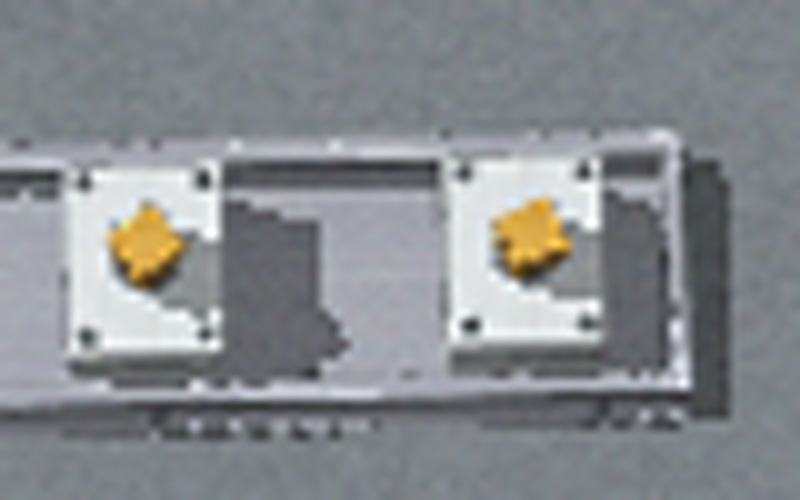

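Run:
```python
from h import *
im=cv2.imread("pics/top8.png");i0=cv2.imread("pics/top0.png")
a=[cv2.resize(q,None,fx=20,fy=20,interpolation=cv2.INTER_LANCZOS4) for q in (im[137:153,317:333],im[137:153,355:371],i0[198:214,254:270],i0[190:206,316:332])]
cv2.imwrite("pics/pl.png",np.vstack([np.hstack(a[:2]),np.hstack(a[2:])]))
for nm,I,(u,v) in (("P1",im,(325,145)),("P2",im,(363,145)),("L0",i0,(262,205)),("R0",i0,(324,198))):
    h=cv2.cvtColor(I,cv2.COLOR_BGR2HSV)
    m=((h[...,1]>110)&(h[...,2]>150)).astype(np.uint8)
    mm=np.zeros_like(m);mm[v-9:v+9,u-9:u+9]=m[v-9:v+9,u-9:u+9]
    q=cv2.findNonZero(mm);z=.073 if nm[0]=="P" else .069
    W=np.array([w("top",*p[0],z)[:2]*1000 for p in q],np.float32);r=cv2.minAreaRect(W);print(nm,len(q),r,W.mean(0))
```

```text
P1 28 ((654.018310546875, -14.276985168457031), (16.83823013305664, 18.493194580078125), 31.984941482543945) [654.06006 -14.04218]
P2 30 ((654.1195068359375, -147.53375244140625), (17.519941329956055, 20.4344539642334), 24.344341278076172) [ 654.4505  -148.75998]
L0 29 ((442.6587829589844, 203.28207397460938), (17.615354537963867, 17.278072357177734), 18.08868980407715) [442.40915 203.3161 ]
R0 30 ((464.5314636230469, -10.849483489990234), (17.24850082397461, 18.223331451416016), 32.792686462402344) [464.50168  -10.695101]
```

View pics/pl.png

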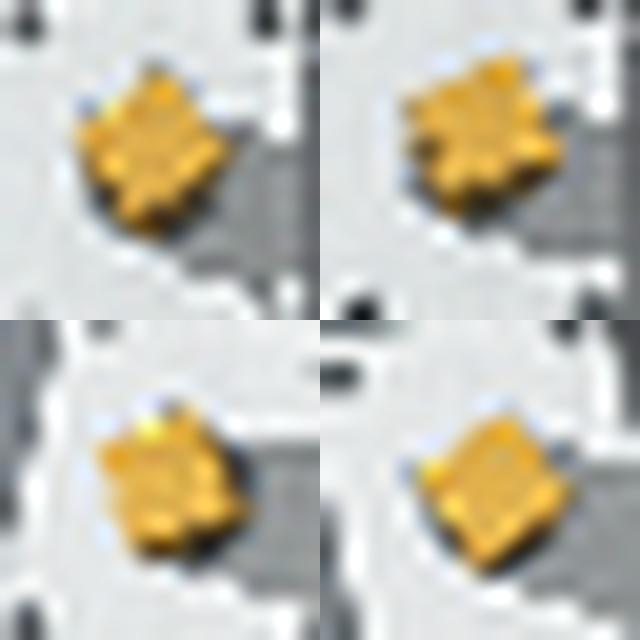

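Emit:
move_arm --rows '[{"delta_rot": [0, 0, 8.58], "delta_pos": [1.2, -2.4, 0], "hand": 6}, {"delta_rot": [0, 0, 8.58], "delta_pos": [1.2, -2.4, 0], "hand": 6}, {"delta_rot": [0, 0, 8.58], "delta_pos": [1.2, -2.4, 0], "hand": 6}, {"delta_rot": [0, 0, 8.58], "delta_pos": [1.2, -2.4, 0], "hand": 6}, {"delta_rot": [0, 0, 8.58], "delta_pos": [1.2, -2.4, 0], "hand": 6}, {"delta_rot": [0, 0, 8.58], "delta_pos": [1.2, -2.4, 0], "hand": 6}, {"delta_rot": [0, 0, 8.58], "delta_pos": [1.2, -2.4, 0], "hand": 6}, {"delta_rot": [0, 0, 8.58], "delta_pos": [1.2, -2.4, 0], "hand": 6}, {"delta_rot": [0, 0, 8.58], "delta_pos": [1.2, -2.4, 0], "hand": 6}, {"delta_rot": [0, 0, 8.58], "delta_pos": [1.2, -2.4, 0], "hand": 6}]'

```text
t: 18.9
eef_pos: [0.6557, -0.015, 0.1465]
ee_rot: [-3.142, -0.0, -0.799]
force: [0.6, -0.0, 0.3]
width: 0.0599
```

Emit:
move_arm --rows '[{"delta_rot": [0, 0, 8.58], "delta_pos": [0, 0, 0], "hand": 6}, {"delta_rot": [0, 0, 8.58], "delta_pos": [0, 0, 0], "hand": 6}, {"delta_rot": [0, 0, 8.58], "delta_pos": [0, 0, 0], "hand": 6}, {"delta_rot": [0, 0, 8.58], "delta_pos": [0, 0, 0], "hand": 6}, {"delta_rot": [0, 0, 8.58], "delta_pos": [0, 0, 0], "hand": 6}, {"delta_rot": [0, 0, 8.58], "delta_pos": [0, 0, 0], "hand": 6}, {"delta_rot": [0, 0, 8.58], "delta_pos": [0, 0, 0], "hand": 6}, {"delta_rot": [0, 0, 8.58], "delta_pos": [0, 0, 0], "hand": 6}, {"delta_rot": [0, 0, 8.58], "delta_pos": [0, 0, 0], "hand": 6}, {"delta_rot": [0, 0, 8.58], "delta_pos": [0, 0, 0], "hand": 6}]'

```text
t: 19.9
eef_pos: [0.6552, -0.014, 0.1465]
ee_rot: [-3.142, 0.0, 0.698]
force: [-0.2, -1.3, -0.3]
width: 0.0601
```

```bash
cat > st.py <<'E'
from h import *
s=get_state();print(s['t'],s['eef_pos'].round(4),np.degrees(s['ee_rot']).round(2),round(s['width'],4),'q6',s['q'][5].round(3),'F',s['force'].round(2),'M',s['moment'].round(3),'eff',s['joint_efforts'].round(3))
E
python3 st.py
```

```text
19.9 [ 0.6552 -0.014   0.1465] [-180.    0.   40.] 0.0601 q6 1.993 F [-0.19 -1.33 -0.28] M [-0.2    0.06  -0.054] eff [-1.5000e-02 -5.8635e+01  2.6314e+01  6.1470e+00  5.2000e-02 -2.4740e+00]
```

Emit:
move_arm --rows '[{"delta_rot": [0, 0, 0], "delta_pos": [-0.1, 0, -1.5], "hand": 6}, {"delta_rot": [0, 0, 0], "delta_pos": [0, 0, -1.5], "hand": 6}, {"delta_rot": [0, 0, 0], "delta_pos": [0, 0, -1.5], "hand": 6}, {"delta_rot": [0, 0, 0], "delta_pos": [0, 0, -1.5], "hand": 6}, {"delta_rot": [0, 0, 0], "delta_pos": [0, 0, -1.3], "hand": 6}, {"delta_rot": [0, 0, 0], "delta_pos": [0, 0, 0], "hand": 6}, {"delta_rot": [0, 0, 0], "delta_pos": [0, 0, 0], "hand": 4}, {"delta_rot": [0, 0, 0], "delta_pos": [0, 0, 0], "hand": 3}, {"delta_rot": [0, 0, 0], "delta_pos": [0, 0, 0], "hand": 3}, {"delta_rot": [0, 0, 0], "delta_pos": [0, 0, 0], "hand": 3}]'

```text
t: 20.9
eef_pos: [0.6546, -0.0138, 0.0743]
ee_rot: [3.141, -0.001, 0.692]
force: [0.0, 0.1, -0.2]
width: 0.034
```

```bash
python3 st.py
python3 - <<'E'
from h import *
im=grab_frame("side");crop(im,230,120,350,240,5,"pics/s9.png")
E
python3 st.py
```

```text
20.9 [ 0.6546 -0.0138  0.0743] [ 1.7997e+02 -6.0000e-02  3.9670e+01] 0.034 q6 1.987 F [ 0.02  0.09 -0.23] M [-0.129  0.113 -0.01 ] eff [ 4.0000e-03 -6.1180e+01  2.3634e+01  5.5170e+00  5.9000e-02 -1.0000e-03]
20.95 [ 0.6545 -0.0138  0.0741] [ 1.7998e+02 -5.0000e-02  3.9660e+01] 0.0319 q6 1.987 F [-0.02 -0.02  0.44] M [-0.15   0.091  0.013] eff [ 4.0000e-03 -6.1255e+01  2.3644e+01  5.5170e+00  5.9000e-02 -0.0000e+00]
```

View pics/s9.png

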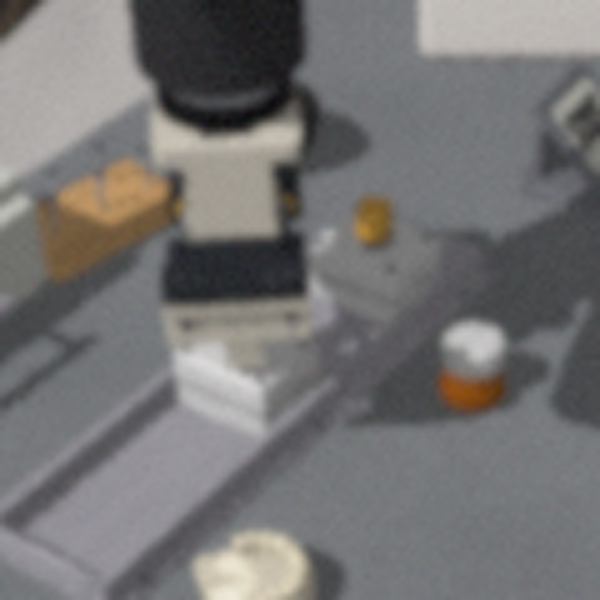

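Emit:
move_arm --rows '[{"delta_rot": [0, 0, 0], "delta_pos": [0, 0, -0.1], "hand": 3}, {"delta_rot": [0, 0, 0], "delta_pos": [0, 0, 0], "hand": 2.5}, {"delta_rot": [0, 0, 0], "delta_pos": [0, 0, 0], "hand": 1.5}, {"delta_rot": [0, 0, 0], "delta_pos": [0, 0, 0], "hand": 1.5}, {"delta_rot": [0, 0, 0], "delta_pos": [0, 0, 0], "hand": 1.5}, {"delta_rot": [0, 0, 0], "delta_pos": [0, 0, 0], "hand": 1.5}, {"delta_rot": [0, 0, 0], "delta_pos": [0, 0, 0], "hand": 1.5}, {"delta_rot": [0, 0, 0], "delta_pos": [0, 0, 0], "hand": 1.5}, {"delta_rot": [0, 0, 0], "delta_pos": [0, 0, 0], "hand": 1.5}, {"delta_rot": [0, 0, 0], "delta_pos": [0, 0, 0], "hand": 1.5}]' --force 45

```text
t: 21.95
eef_pos: [0.6544, -0.0139, 0.0726]
ee_rot: [3.141, -0.0, 0.692]
force: [1.1, -1.5, -0.2]
width: 0.02
```

```bash
python3 st.py
```

```text
21.95 [ 0.6544 -0.0139  0.0726] [ 1.7999e+02 -1.0000e-02  3.9660e+01] 0.02 q6 1.987 F [ 1.07 -1.5  -0.21] M [-0.452 -0.398  0.041] eff [ 4.8400e-01 -6.1545e+01  2.2986e+01  5.1040e+00 -3.4100e-01 -2.4000e-02]
```

Emit:
move_arm --rows '[{"delta_rot": [0, 0, -2], "delta_pos": [0, 0, 0], "hand": 1.5}, {"delta_rot": [0, 0, -2], "delta_pos": [0, 0, 0], "hand": 1.5}, {"delta_rot": [0, 0, -2], "delta_pos": [0, 0, 0], "hand": 1.5}, {"delta_rot": [0, 0, -2], "delta_pos": [0, 0, 0], "hand": 1.5}, {"delta_rot": [0, 0, -2], "delta_pos": [0, 0, 0], "hand": 1.5}, {"delta_rot": [0, 0, -2], "delta_pos": [0, 0, 0], "hand": 1.5}, {"delta_rot": [0, 0, -2], "delta_pos": [0, 0, 0], "hand": 1.5}, {"delta_rot": [0, 0, -2], "delta_pos": [0, 0, 0], "hand": 1.5}, {"delta_rot": [0, 0, -2], "delta_pos": [0, 0, 0], "hand": 1.5}, {"delta_rot": [0, 0, -2], "delta_pos": [0, 0, 0], "hand": 1.5}]'

```text
t: 22.95
eef_pos: [0.654, -0.0137, 0.0726]
ee_rot: [-3.141, 0.0, 0.342]
force: [0.3, 1.0, 0.2]
width: 0.0197
```

```bash
python3 st.py
python3 - <<'E'
from h import *
im=grab_frame("side");crop(im,230,120,350,240,5,"pics/s10.png")
E
python3 st.py
```

```text
22.95 [ 0.654  -0.0137  0.0726] [-1.7998e+02  2.0000e-02  1.9580e+01] 0.0197 q6 1.636 F [0.35 1.05 0.24] M [0.215 0.175 0.018] eff [ -0.611 -60.934  23.31    5.632   0.074   0.51 ]
23.0 [ 0.654  -0.0136  0.0726] [-1.7998e+02  2.0000e-02  1.9460e+01] 0.02 q6 1.634 F [-0.33  0.69  1.02] M [0.209 0.229 0.07 ] eff [ -0.623 -60.893  23.349   5.678   0.114   0.348]
```

View pics/s10.png

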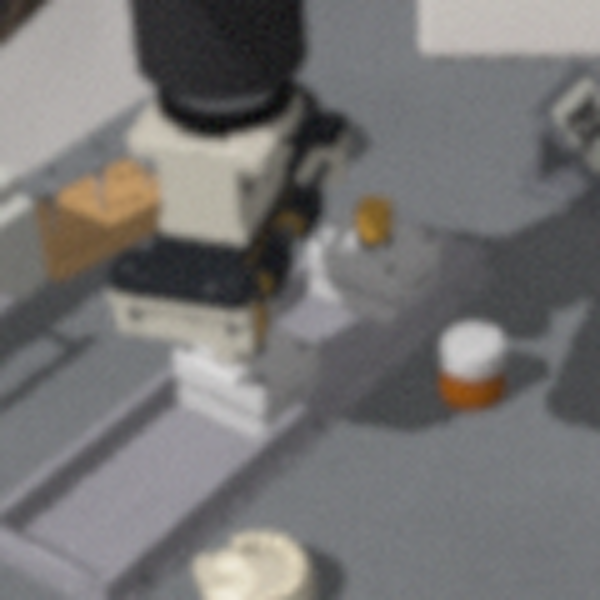

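Emit:
move_arm --rows '[{"delta_rot": [0, 0, -1], "delta_pos": [0, 0, 0], "hand": 1.5}, {"delta_rot": [0, 0, -1], "delta_pos": [0, 0, 0], "hand": 1.5}, {"delta_rot": [0, 0, -1], "delta_pos": [0, 0, 0], "hand": 1.5}, {"delta_rot": [0, 0, -1], "delta_pos": [0, 0, 0], "hand": 1.5}, {"delta_rot": [0, 0, -1], "delta_pos": [0, 0, 0], "hand": 1.5}, {"delta_rot": [0, 0, -1], "delta_pos": [0, 0, 0], "hand": 1.5}, {"delta_rot": [0, 0, -1], "delta_pos": [0, 0, 0], "hand": 1.5}, {"delta_rot": [0, 0, -1], "delta_pos": [0, 0, 0], "hand": 1.5}, {"delta_rot": [0, 0, -1], "delta_pos": [0, 0, 0], "hand": 1.5}, {"delta_rot": [0, 0, -1], "delta_pos": [0, 0, 0], "hand": 1.5}]'

```text
t: 24.0
eef_pos: [0.6542, -0.0139, 0.0726]
ee_rot: [-3.142, 0.0, 0.167]
force: [-1.6, 2.1, 2.4]
width: 0.0198
```

```bash
cat > st2.py <<'E'
from h import *
A=[]
for i in range(5):
    s=get_state();A.append([s['moment'][2],s['joint_efforts'][5],np.degrees(s['ee_rot'][2])]);
    if i<4: im=grab_frame("side")
A=np.array(A);print('Mz',A[:,0].round(3),'mean',A[:,0].mean().round(3));print('e6',A[:,1].round(3),'yaw',A[:,2].round(2),'t',s['t'],s['eef_pos'].round(4),s['width'].round(4),'F',s['force'].round(1))
E
python3 st2.py
```

```text
Mz [ 0.104  0.077  0.01  -0.052 -0.019] mean 0.024Traceback (most recent call last):
  File "st2.py", line 6, in <module>
    A=np.array(A);print('Mz',A[:,0].round(3),'mean',A[:,0].mean().round(3));print('e6',A[:,1].round(3),'yaw',A[:,2].round(2),'t',s['t'],s['eef_pos'].round(4),s['width'].round(4),'F',s['force'].round(1))
                                                                                                                                                              ^^^^^^^^^^^^^^^^
AttributeError: 'float' object has no attribute 'round'
```

Emit:
move_arm --rows '[{"delta_rot": [0, 0, -1], "delta_pos": [0, 0, 0], "hand": 1.5}, {"delta_rot": [0, 0, -1], "delta_pos": [0, 0, 0], "hand": 1.5}, {"delta_rot": [0, 0, -1], "delta_pos": [0, 0, 0], "hand": 1.5}, {"delta_rot": [0, 0, -1], "delta_pos": [0, 0, 0], "hand": 1.5}, {"delta_rot": [0, 0, -1], "delta_pos": [0, 0, 0], "hand": 1.5}, {"delta_rot": [0, 0, -1], "delta_pos": [0, 0, 0], "hand": 1.5}, {"delta_rot": [0, 0, -1], "delta_pos": [0, 0, 0], "hand": 1.5}, {"delta_rot": [0, 0, -1], "delta_pos": [0, 0, 0], "hand": 1.5}, {"delta_rot": [0, 0, -1], "delta_pos": [0, 0, 0], "hand": 1.5}, {"delta_rot": [0, 0, -1], "delta_pos": [0, 0, 0], "hand": 1.5}]'

```text
t: 25.2
eef_pos: [0.6543, -0.0139, 0.0725]
ee_rot: [-3.142, -0.0, -0.007]
force: [-0.8, 1.5, 1.1]
width: 0.0197
```

```bash
sed -i "s/s\['width'\].round(4)/round(float(s['width']),4)/; s/s\['t'\]/round(float(s['t']),2)/" st2.py; python3 st2.py
```

```text
Mz [ 0.062  0.043  0.047  0.023 -0.01 ] mean 0.033
e6 [ 0.222  0.156 -0.268 -0.115 -0.031] yaw [-0.42 -0.48 -0.39 -0.35 -0.34] t 25.4 [ 0.6543 -0.0139  0.0725] 0.0201 F [-1.5  1.3  1.9]
```

Emit:
move_arm --rows '[{"delta_rot": [0, 0, -1.5], "delta_pos": [0, 0, 0], "hand": 1.5}, {"delta_rot": [0, 0, -1.5], "delta_pos": [0, 0, 0], "hand": 1.5}, {"delta_rot": [0, 0, -1.5], "delta_pos": [0, 0, 0], "hand": 1.5}, {"delta_rot": [0, 0, -1.5], "delta_pos": [0, 0, 0], "hand": 1.5}, {"delta_rot": [0, 0, -1.5], "delta_pos": [0, 0, 0], "hand": 1.5}, {"delta_rot": [0, 0, -1.5], "delta_pos": [0, 0, 0], "hand": 1.5}, {"delta_rot": [0, 0, -1.5], "delta_pos": [0, 0, 0], "hand": 1.5}, {"delta_rot": [0, 0, -1.5], "delta_pos": [0, 0, 0], "hand": 1.5}, {"delta_rot": [0, 0, -1.5], "delta_pos": [0, 0, 0], "hand": 1.5}, {"delta_rot": [0, 0, -1.5], "delta_pos": [0, 0, 0], "hand": 1.5}]'

```text
t: 26.4
eef_pos: [0.6543, -0.0139, 0.0726]
ee_rot: [3.142, -0.0, -0.27]
force: [0.8, 0.2, -0.1]
width: 0.02
```

```bash
python3 st2.py
```

```text
Mz [ 0.054  0.051  0.017 -0.072 -0.026] mean 0.005
e6 [ 0.367  0.267 -0.37  -0.141 -0.015] yaw [-15.46 -15.55 -15.42 -15.36 -15.33] t 26.6 [ 0.6543 -0.014   0.0726] 0.0201 F [1.5 1.2 0.4]
```

Emit:
move_arm --rows '[{"delta_rot": [0, 0, -1.5], "delta_pos": [0, 0, 0], "hand": 1.5}, {"delta_rot": [0, 0, -1.5], "delta_pos": [0, 0, 0], "hand": 1.5}, {"delta_rot": [0, 0, -1.5], "delta_pos": [0, 0, 0], "hand": 1.5}, {"delta_rot": [0, 0, -1.5], "delta_pos": [0, 0, 0], "hand": 1.5}, {"delta_rot": [0, 0, -1.5], "delta_pos": [0, 0, 0], "hand": 1.5}, {"delta_rot": [0, 0, -1.5], "delta_pos": [0, 0, 0], "hand": 1.5}, {"delta_rot": [0, 0, -1.5], "delta_pos": [0, 0, 0], "hand": 1.5}, {"delta_rot": [0, 0, -1.5], "delta_pos": [0, 0, 0], "hand": 1.5}, {"delta_rot": [0, 0, -1.5], "delta_pos": [0, 0, 0], "hand": 1.5}, {"delta_rot": [0, 0, -1.5], "delta_pos": [0, 0, 0], "hand": 1.5}]'

```text
t: 27.6
eef_pos: [0.6543, -0.0138, 0.0726]
ee_rot: [-3.141, -0.0, -0.532]
force: [1.4, 1.0, -0.1]
width: 0.0203
```

```bash
python3 st2.py
```

```text
Mz [ 0.054  0.06   0.012  0.022 -0.046] mean 0.02
e6 [ 0.366  0.267 -0.37  -0.141 -0.015] yaw [-30.46 -30.55 -30.41 -30.35 -30.34] t 27.8 [ 0.6543 -0.0138  0.0726] 0.0204 F [0.8 1.3 1.2]
```

Emit:
move_arm --rows '[{"delta_rot": [0, 0, -1.5], "delta_pos": [0, 0, 0], "hand": 1.5}, {"delta_rot": [0, 0, -1.5], "delta_pos": [0, 0, 0], "hand": 1.5}, {"delta_rot": [0, 0, -1.5], "delta_pos": [0, 0, 0], "hand": 1.5}, {"delta_rot": [0, 0, -1.5], "delta_pos": [0, 0, 0], "hand": 1.5}, {"delta_rot": [0, 0, -1.5], "delta_pos": [0, 0, 0], "hand": 1.5}, {"delta_rot": [0, 0, -1.5], "delta_pos": [0, 0, 0], "hand": 1.5}, {"delta_rot": [0, 0, -1.5], "delta_pos": [0, 0, 0], "hand": 1.5}, {"delta_rot": [0, 0, -1.5], "delta_pos": [0, 0, 0], "hand": 1.5}, {"delta_rot": [0, 0, -1.5], "delta_pos": [0, 0, 0], "hand": 1.5}, {"delta_rot": [0, 0, -1.5], "delta_pos": [0, 0, 0], "hand": 1.5}]'

```text
t: 28.8
eef_pos: [0.6543, -0.0139, 0.0726]
ee_rot: [-3.142, -0.0, -0.794]
force: [0.6, 0.9, 0.1]
width: 0.02
```

```bash
python3 st2.py
```

```text
Mz [ 0.069 -0.001 -0.026 -0.001  0.003] mean 0.009
e6 [ 0.366  0.267 -0.37  -0.142 -0.016] yaw [-45.47 -45.55 -45.42 -45.35 -45.34] t 29.0 [ 0.6542 -0.0139  0.0726] 0.0199 F [1.8 0.2 1.1]
```

Emit:
move_arm --rows '[{"delta_rot": [0, 0, -1.5], "delta_pos": [0, 0, 0], "hand": 1.5}, {"delta_rot": [0, 0, -1.5], "delta_pos": [0, 0, 0], "hand": 1.5}, {"delta_rot": [0, 0, -1.5], "delta_pos": [0, 0, 0], "hand": 1.5}, {"delta_rot": [0, 0, -1.5], "delta_pos": [0, 0, 0], "hand": 1.5}, {"delta_rot": [0, 0, -1.5], "delta_pos": [0, 0, 0], "hand": 1.5}, {"delta_rot": [0, 0, -1.5], "delta_pos": [0, 0, 0], "hand": 1.5}, {"delta_rot": [0, 0, -1.5], "delta_pos": [0, 0, 0], "hand": 1.5}, {"delta_rot": [0, 0, -1.5], "delta_pos": [0, 0, 0], "hand": 1.5}, {"delta_rot": [0, 0, -1.5], "delta_pos": [0, 0, 0], "hand": 1.5}, {"delta_rot": [0, 0, -1.5], "delta_pos": [0, 0, 0], "hand": 1.5}]'

```text
t: 30.0
eef_pos: [0.6543, -0.0139, 0.0726]
ee_rot: [-3.142, -0.0, -1.055]
force: [1.7, -0.0, 1.1]
width: 0.0196
```

```bash
python3 st2.py
```

```text
Mz [ 0.072  0.058 -0.021 -0.044 -0.062] mean 0.001
e6 [ 0.366  0.267 -0.37  -0.142 -0.015] yaw [-60.46 -60.55 -60.42 -60.36 -60.34] t 30.2 [ 0.6543 -0.0139  0.0726] 0.0199 F [1.7 0.9 1.5]
```

Emit:
move_arm --rows '[{"delta_rot": [0, 0, -1.5], "delta_pos": [0, 0, 0], "hand": 1.5}, {"delta_rot": [0, 0, -1.5], "delta_pos": [0, 0, 0], "hand": 1.5}, {"delta_rot": [0, 0, -1.5], "delta_pos": [0, 0, 0], "hand": 1.5}, {"delta_rot": [0, 0, -1.5], "delta_pos": [0, 0, 0], "hand": 1.5}, {"delta_rot": [0, 0, -1.5], "delta_pos": [0, 0, 0], "hand": 1.5}, {"delta_rot": [0, 0, -1.5], "delta_pos": [0, 0, 0], "hand": 1.5}, {"delta_rot": [0, 0, -1.5], "delta_pos": [0, 0, 0], "hand": 1.5}, {"delta_rot": [0, 0, -1.5], "delta_pos": [0, 0, 0], "hand": 1.5}, {"delta_rot": [0, 0, -1.5], "delta_pos": [0, 0, 0], "hand": 1.5}, {"delta_rot": [0, 0, -1.5], "delta_pos": [0, 0, 0], "hand": 1.5}]'

```text
t: 31.2
eef_pos: [0.6545, -0.014, 0.0726]
ee_rot: [-3.141, -0.0, -1.317]
force: [3.6, -1.9, -1.0]
width: 0.0196
```

```bash
sed -i 's/^A=np/cv2.imwrite("pics\/last.png",im);crop(im,230,120,350,240,5,"pics\/lastc.png")\nA=np/' st2.py; python3 st2.py
```

```text
Mz [0.253 0.195 0.176 0.147 0.104] mean 0.175
e6 [ 0.195  0.101 -0.527 -0.303 -0.182] yaw [-75.46 -75.54 -75.41 -75.36 -75.33] t 31.4 [ 0.6545 -0.0139  0.0726] 0.0197 F [ 3.7 -2.9 -0.1]
```

View pics/lastc.png

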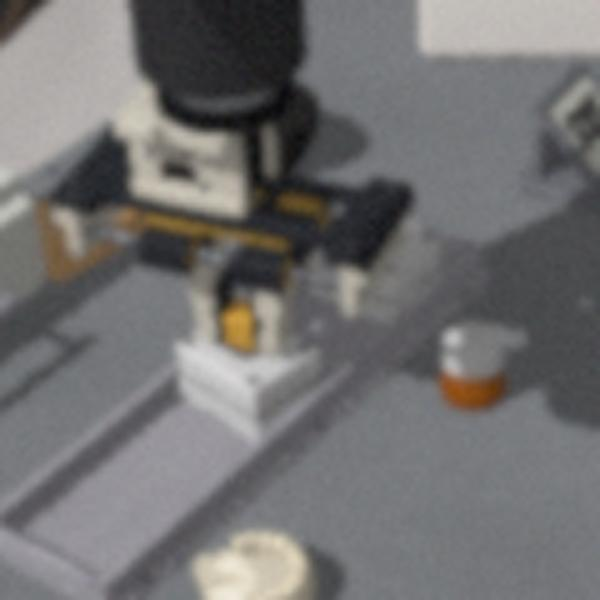

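Emit:
move_arm --rows '[{"delta_rot": [0, 0, 0], "delta_pos": [0, 0, 0], "hand": 1.5}, {"delta_rot": [0, 0, -1.5], "delta_pos": [0, 0, 0], "hand": 1.5}, {"delta_rot": [0, 0, -1.5], "delta_pos": [0, 0, 0], "hand": 1.5}, {"delta_rot": [0, 0, -1.5], "delta_pos": [0, 0, 0], "hand": 1.5}, {"delta_rot": [0, 0, -1.5], "delta_pos": [0, 0, 0], "hand": 1.5}, {"delta_rot": [0, 0, -1.5], "delta_pos": [0, 0, 0], "hand": 1.5}, {"delta_rot": [0, 0, -1.5], "delta_pos": [0, 0, 0], "hand": 1.5}, {"delta_rot": [0, 0, -1.5], "delta_pos": [0, 0, 0], "hand": 1.5}, {"delta_rot": [0, 0, -1.5], "delta_pos": [0, 0, 0], "hand": 1.5}, {"delta_rot": [0, 0, -1.5], "delta_pos": [0, 0, 0], "hand": 1.5}]'

```text
t: 32.4
eef_pos: [0.6547, -0.0138, 0.0727]
ee_rot: [-3.141, 0.0, -1.553]
force: [4.3, -3.1, -0.4]
width: 0.0194
```

```bash
python3 st2.py
```

```text
Mz [0.28  0.267 0.214 0.194 0.146] mean 0.22
e6 [ 0.157 -0.028 -0.525 -0.285 -0.194] yaw [-88.96 -89.06 -88.96 -88.92 -88.91] t 32.6 [ 0.6546 -0.0138  0.0727] 0.0198 F [ 4.1 -1.8 -0.1]
```

View pics/lastc.png

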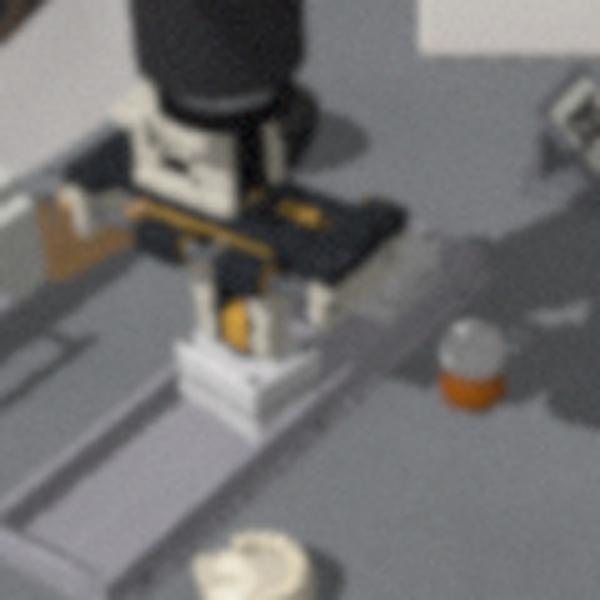

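Emit:
move_arm --rows '[{"delta_rot": [0, 0, 0], "delta_pos": [0, 0, 0], "hand": 4}, {"delta_rot": [0, 0, 0], "delta_pos": [0, 0, 0], "hand": 5}, {"delta_rot": [0, 0, 0], "delta_pos": [0, 0, 0], "hand": 6}, {"delta_rot": [0, 0, 0], "delta_pos": [0, 0, 0], "hand": 6}, {"delta_rot": [0, 0, 0], "delta_pos": [0, 0, 1.5], "hand": 6}, {"delta_rot": [0, 0, 0], "delta_pos": [0, 0, 2], "hand": 6}, {"delta_rot": [0, 0, 0], "delta_pos": [0, 0, 2], "hand": 6}, {"delta_rot": [0, 0, 0], "delta_pos": [0, 0, 2], "hand": 6}, {"delta_rot": [0, 0, 8], "delta_pos": [0, 4.5, 0], "hand": 6}, {"delta_rot": [0, 0, 8], "delta_pos": [0, 4.5, 0], "hand": 6}]'

```text
t: 33.6
eef_pos: [0.6548, 0.0762, 0.1501]
ee_rot: [-3.139, 0.0, -1.269]
force: [0.4, 1.0, -0.8]
width: 0.0599
```

```bash
python3 st.py
python3 - <<'E'
from h import *
im=grab_frame("top");cv2.imwrite("pics/top11.png",im);crop(im,300,115,400,175,8,"pics/t11.png")
E
```

```text
33.6 [0.6548 0.0762 0.1501] [-1.7984e+02  1.0000e-02 -7.2690e+01] 0.0599 q6 -0.109 F [ 0.37  1.02 -0.8 ] M [ 0.094  0.031 -0.012] eff [ -5.324 -61.795  25.916   6.335  -0.063  -1.323]
```

View pics/t11.png

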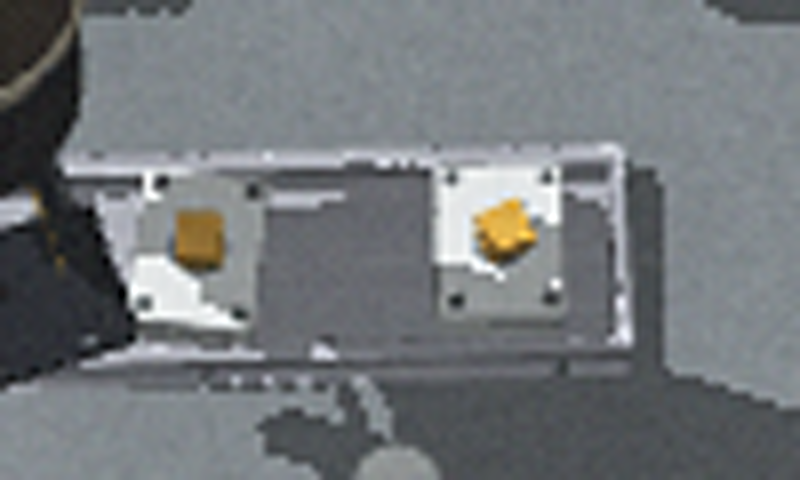

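Emit:
move_arm --rows '[{"delta_rot": [0, 0, 2], "delta_pos": [0, -4.5, 0], "hand": 6}, {"delta_rot": [0, 0, 2], "delta_pos": [0, -4.5, 0], "hand": 6}, {"delta_rot": [0, 0, 2], "delta_pos": [0, -4.5, 0], "hand": 6}, {"delta_rot": [0, 0, 2], "delta_pos": [0, -4.5, 0], "hand": 6}, {"delta_rot": [0, 0, 0], "delta_pos": [0, -4.5, 0], "hand": 6}, {"delta_rot": [0, 0, 0], "delta_pos": [0, 0, 0], "hand": 6}, {"delta_rot": [0, 0, 0], "delta_pos": [0, 0, -1], "hand": 6}, {"delta_rot": [0, 0, 0], "delta_pos": [0, 0, -1], "hand": 6}, {"delta_rot": [0, 0, 0], "delta_pos": [0, 0, 0], "hand": 6}, {"delta_rot": [0, 0, 0], "delta_pos": [0, 0, 0], "hand": 6}]'

```text
t: 34.65
eef_pos: [0.6541, -0.1477, 0.127]
ee_rot: [3.14, 0.0, -1.13]
force: [0.1, 0.8, 0.7]
width: 0.0599
```

```bash
python3 st.py
python3 - <<'E'
from h import *
im=grab_frame("side");crop(im,250,80,400,220,5,"pics/s12.png")
E
```

```text
34.65 [ 0.6541 -0.1477  0.127 ] [ 1.7993e+02  2.0000e-02 -6.4750e+01] 0.0599 q6 0.373 F [0.09 0.76 0.71] M [ 0.034  0.15  -0.009] eff [-2.6700e-01 -6.0671e+01  2.5409e+01  6.0110e+00  7.6000e-02 -7.0000e-03]
```

View pics/s12.png

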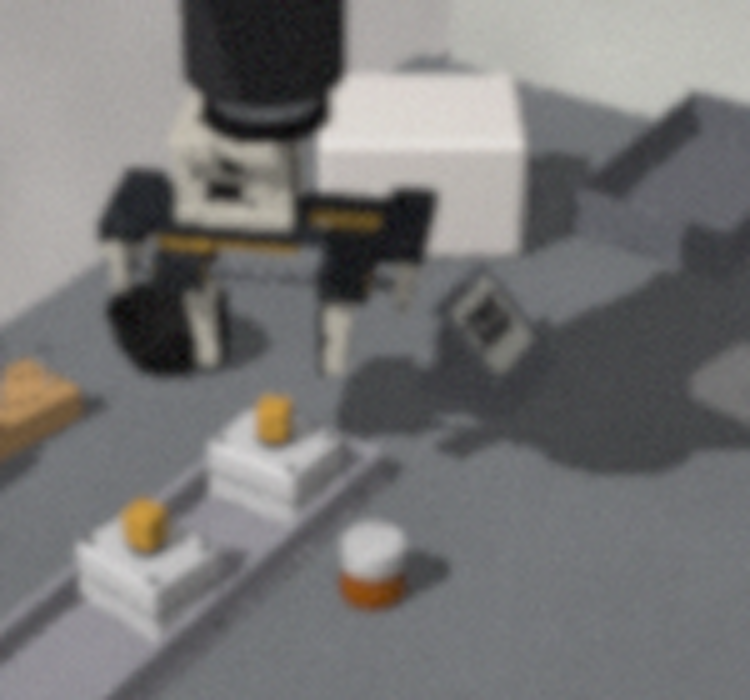

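Fits. Descend 5.4 cm and close on the second plug.

Emit:
move_arm --rows '[{"delta_rot": [0, 0, 0], "delta_pos": [0, -0.1, -1.2], "hand": 6}, {"delta_rot": [0, 0, 0], "delta_pos": [0, 0, -1.2], "hand": 6}, {"delta_rot": [0, 0, 0], "delta_pos": [0, 0, -1.2], "hand": 6}, {"delta_rot": [0, 0, 0], "delta_pos": [0, 0, -1.0], "hand": 6}, {"delta_rot": [0, 0, 0], "delta_pos": [0, 0, -0.8], "hand": 5}, {"delta_rot": [0, 0, 0], "delta_pos": [0, 0, 0], "hand": 4}, {"delta_rot": [0, 0, 0], "delta_pos": [0, 0, 0], "hand": 3}, {"delta_rot": [0, 0, 0], "delta_pos": [0, 0, 0], "hand": 3}, {"delta_rot": [0, 0, 0], "delta_pos": [0, 0, 0], "hand": 3}, {"delta_rot": [0, 0, 0], "delta_pos": [0, 0, 0], "hand": 3}]'

```text
t: 35.7
eef_pos: [0.6545, -0.1499, 0.0741]
ee_rot: [-3.141, -0.0, -1.132]
force: [-0.4, 0.3, 0.6]
width: 0.0299
```

Emit:
move_arm --rows '[{"delta_rot": [0, 0, 0], "delta_pos": [0, 0, 0], "hand": 2.5}, {"delta_rot": [0, 0, 0], "delta_pos": [0, 0, 0], "hand": 2.0}, {"delta_rot": [0, 0, 0], "delta_pos": [0, 0, 0], "hand": 1.5}, {"delta_rot": [0, 0, 0], "delta_pos": [0, 0, 0], "hand": 1.5}, {"delta_rot": [0, 0, 0], "delta_pos": [0, 0, 0], "hand": 1.5}, {"delta_rot": [0, 0, 0], "delta_pos": [0, 0, 0], "hand": 1.5}, {"delta_rot": [0, 0, 0], "delta_pos": [0, 0, 0], "hand": 1.5}, {"delta_rot": [0, 0, 0], "delta_pos": [0, 0, 0], "hand": 1.5}, {"delta_rot": [0, 0, 0], "delta_pos": [0, 0, 0], "hand": 1.5}, {"delta_rot": [0, 0, 0], "delta_pos": [0, 0, 0], "hand": 1.5}]'

```text
t: 36.7
eef_pos: [0.6547, -0.1498, 0.0739]
ee_rot: [-3.141, -0.0, -1.131]
force: [3.4, 3.0, 2.0]
width: 0.0198
```

```bash
python3 st.py
```

```text
36.7 [ 0.6547 -0.1498  0.0739] [-1.7995e+02 -2.0000e-02 -6.4830e+01] 0.0198 q6 0.375 F [3.44 3.03 1.98] M [ 1.127 -1.196  0.01 ] eff [-2.4430e+00 -6.1095e+01  2.0531e+01  5.5960e+00 -1.3250e+00 -7.0000e-03]
```

Emit:
move_arm --rows '[{"delta_rot": [0, 0, -1.5], "delta_pos": [0, 0, 0], "hand": 1.5}, {"delta_rot": [0, 0, -1.5], "delta_pos": [0, 0, 0], "hand": 1.5}, {"delta_rot": [0, 0, -1.5], "delta_pos": [0, 0, 0], "hand": 1.5}, {"delta_rot": [0, 0, -1.5], "delta_pos": [0, 0, 0], "hand": 1.5}, {"delta_rot": [0, 0, -1.5], "delta_pos": [0, 0, 0], "hand": 1.5}, {"delta_rot": [0, 0, -1.5], "delta_pos": [0, 0, 0], "hand": 1.5}, {"delta_rot": [0, 0, -1.5], "delta_pos": [0, 0, 0], "hand": 1.5}, {"delta_rot": [0, 0, -1.5], "delta_pos": [0, 0, 0], "hand": 1.5}, {"delta_rot": [0, 0, -1.5], "delta_pos": [0, 0, 0], "hand": 1.5}, {"delta_rot": [0, 0, -1.5], "delta_pos": [0, 0, 0], "hand": 1.5}]'

```text
t: 37.7
eef_pos: [0.6545, -0.1501, 0.0738]
ee_rot: [-3.141, -0.0, -1.396]
force: [3.4, 0.9, 5.1]
width: 0.0201
```

```bash
python3 st2.py
```

```text
Mz [ 0.011  0.057 -0.07  -0.13  -0.051] mean -0.037
e6 [ 0.367  0.178 -0.312 -0.067  0.025] yaw [-79.96 -80.05 -79.95 -79.92 -79.92] t 37.9 [ 0.6545 -0.1501  0.0738] 0.0193 F [ 3.2 -0.3  4.5]
```

Emit:
move_arm --rows '[{"delta_rot": [0, 0, -1.5], "delta_pos": [0, 0, 0], "hand": 1.5}, {"delta_rot": [0, 0, -1.5], "delta_pos": [0, 0, 0], "hand": 1.5}, {"delta_rot": [0, 0, -1.5], "delta_pos": [0, 0, 0], "hand": 1.5}, {"delta_rot": [0, 0, -1.5], "delta_pos": [0, 0, 0], "hand": 1.5}, {"delta_rot": [0, 0, -1.5], "delta_pos": [0, 0, 0], "hand": 1.5}, {"delta_rot": [0, 0, -1.5], "delta_pos": [0, 0, 0], "hand": 1.5}, {"delta_rot": [0, 0, -1.5], "delta_pos": [0, 0, 0], "hand": 1.5}, {"delta_rot": [0, 0, -1.5], "delta_pos": [0, 0, 0], "hand": 1.5}, {"delta_rot": [0, 0, -1.5], "delta_pos": [0, 0, 0], "hand": 1.5}, {"delta_rot": [0, 0, -1.5], "delta_pos": [0, 0, 0], "hand": 1.5}]'

```text
t: 38.9
eef_pos: [0.6545, -0.15, 0.0738]
ee_rot: [-3.141, -0.0, -1.657]
force: [2.8, 0.1, 4.9]
width: 0.0198
```

```bash
python3 st2.py
```

```text
Mz [ 0.025  0.04  -0.027  0.009 -0.027] mean 0.004
e6 [ 0.367  0.178 -0.312 -0.068  0.025] yaw [-94.96 -95.06 -94.95 -94.92 -94.92] t 39.1 [ 0.6545 -0.1501  0.0738] 0.0196 F [ 3.5 -0.5  5.3]
```

Emit:
move_arm --rows '[{"delta_rot": [0, 0, -1.5], "delta_pos": [0, 0, 0], "hand": 1.5}, {"delta_rot": [0, 0, -1.5], "delta_pos": [0, 0, 0], "hand": 1.5}, {"delta_rot": [0, 0, -1.5], "delta_pos": [0, 0, 0], "hand": 1.5}, {"delta_rot": [0, 0, -1.5], "delta_pos": [0, 0, 0], "hand": 1.5}, {"delta_rot": [0, 0, -1.5], "delta_pos": [0, 0, 0], "hand": 1.5}, {"delta_rot": [0, 0, -1.5], "delta_pos": [0, 0, 0], "hand": 1.5}, {"delta_rot": [0, 0, -1.5], "delta_pos": [0, 0, 0], "hand": 1.5}, {"delta_rot": [0, 0, -1.5], "delta_pos": [0, 0, 0], "hand": 1.5}, {"delta_rot": [0, 0, -1.5], "delta_pos": [0, 0, 0], "hand": 1.5}, {"delta_rot": [0, 0, -1.5], "delta_pos": [0, 0, 0], "hand": 1.5}]'

```text
t: 40.1
eef_pos: [0.6545, -0.1501, 0.0738]
ee_rot: [-3.141, -0.0, -1.919]
force: [2.7, 0.6, 5.4]
width: 0.0201
```

```bash
python3 st2.py
```

```text
Mz [ 0.076  0.083 -0.002 -0.035 -0.045] mean 0.015
e6 [ 0.367  0.177 -0.313 -0.068  0.024] yaw [-109.96 -110.05 -109.95 -109.92 -109.91] t 40.3 [ 0.6545 -0.1501  0.0738] 0.0198 F [ 3.5 -0.1  4.5]
```

Emit:
move_arm --rows '[{"delta_rot": [0, 0, -1.5], "delta_pos": [0, 0, 0], "hand": 1.5}, {"delta_rot": [0, 0, -1.5], "delta_pos": [0, 0, 0], "hand": 1.5}, {"delta_rot": [0, 0, -1.5], "delta_pos": [0, 0, 0], "hand": 1.5}, {"delta_rot": [0, 0, -1.5], "delta_pos": [0, 0, 0], "hand": 1.5}, {"delta_rot": [0, 0, -1.5], "delta_pos": [0, 0, 0], "hand": 1.5}, {"delta_rot": [0, 0, -1.5], "delta_pos": [0, 0, 0], "hand": 1.5}, {"delta_rot": [0, 0, -1.5], "delta_pos": [0, 0, 0], "hand": 1.5}, {"delta_rot": [0, 0, -1.5], "delta_pos": [0, 0, 0], "hand": 1.5}, {"delta_rot": [0, 0, -1.5], "delta_pos": [0, 0, 0], "hand": 1.5}, {"delta_rot": [0, 0, -1.5], "delta_pos": [0, 0, 0], "hand": 1.5}]'

```text
t: 41.3
eef_pos: [0.6546, -0.1501, 0.0738]
ee_rot: [-3.141, 0.0, -2.181]
force: [3.7, -0.3, 5.7]
width: 0.0196
```

```bash
python3 st2.py
```

```text
Mz [ 0.015  0.045 -0.027 -0.083 -0.023] mean -0.015
e6 [ 0.367  0.177 -0.313 -0.069  0.024] yaw [-124.96 -125.05 -124.95 -124.92 -124.91] t 41.5 [ 0.6546 -0.15    0.0738] 0.0197 F [5.  0.2 4.7]
```

Emit:
move_arm --rows '[{"delta_rot": [0, 0, -1.5], "delta_pos": [0, 0, 0], "hand": 1.5}, {"delta_rot": [0, 0, -1.5], "delta_pos": [0, 0, 0], "hand": 1.5}, {"delta_rot": [0, 0, -1.5], "delta_pos": [0, 0, 0], "hand": 1.5}, {"delta_rot": [0, 0, -1.5], "delta_pos": [0, 0, 0], "hand": 1.5}, {"delta_rot": [0, 0, -1.5], "delta_pos": [0, 0, 0], "hand": 1.5}, {"delta_rot": [0, 0, -1.5], "delta_pos": [0, 0, 0], "hand": 1.5}, {"delta_rot": [0, 0, -1.5], "delta_pos": [0, 0, 0], "hand": 1.5}, {"delta_rot": [0, 0, -1.5], "delta_pos": [0, 0, 0], "hand": 1.5}, {"delta_rot": [0, 0, -1.5], "delta_pos": [0, 0, 0], "hand": 1.5}, {"delta_rot": [0, 0, -1.5], "delta_pos": [0, 0, 0], "hand": 1.5}]'

```text
t: 42.5
eef_pos: [0.6546, -0.1501, 0.0738]
ee_rot: [-3.141, 0.0, -2.443]
force: [4.4, -0.1, 4.5]
width: 0.0198
```

```bash
python3 st2.py
```

```text
Mz [ 0.063  0.062 -0.003 -0.044 -0.055] mean 0.005
e6 [ 0.367  0.177 -0.314 -0.069  0.023] yaw [-139.97 -140.06 -139.96 -139.93 -139.92] t 42.7 [ 0.6546 -0.1501  0.0738] 0.0193 F [ 4.7 -0.7  4.5]
```

Emit:
move_arm --rows '[{"delta_rot": [0, 0, -1.5], "delta_pos": [0, 0, 0], "hand": 1.5}, {"delta_rot": [0, 0, -1.5], "delta_pos": [0, 0, 0], "hand": 1.5}, {"delta_rot": [0, 0, -1.5], "delta_pos": [0, 0, 0], "hand": 1.5}, {"delta_rot": [0, 0, -1.5], "delta_pos": [0, 0, 0], "hand": 1.5}, {"delta_rot": [0, 0, -1.5], "delta_pos": [0, 0, 0], "hand": 1.5}, {"delta_rot": [0, 0, -1.5], "delta_pos": [0, 0, 0], "hand": 1.5}, {"delta_rot": [0, 0, -1.5], "delta_pos": [0, 0, 0], "hand": 1.5}, {"delta_rot": [0, 0, -1.5], "delta_pos": [0, 0, 0], "hand": 1.5}, {"delta_rot": [0, 0, -1.5], "delta_pos": [0, 0, 0], "hand": 1.5}, {"delta_rot": [0, 0, -1.5], "delta_pos": [0, 0, 0], "hand": 1.5}]'

```text
t: 43.7
eef_pos: [0.6538, -0.1501, 0.0738]
ee_rot: [3.141, -0.001, -2.705]
force: [2.0, -0.1, 7.2]
width: 0.0198
```

```bash
python3 st2.py
```

```text
Mz [0.215 0.118 0.105 0.035 0.106] mean 0.116
e6 [ 0.213  0.031 -0.446 -0.203 -0.114] yaw [-154.97 -155.07 -154.96 -154.93 -154.93] t 43.9 [ 0.6538 -0.1501  0.0738] 0.0199 F [2.3 0.1 7.6]
```

Emit:
move_arm --rows '[{"delta_rot": [0, 0, -1.5], "delta_pos": [0, 0, 0], "hand": 1.5}, {"delta_rot": [0, 0, -1.5], "delta_pos": [0, 0, 0], "hand": 1.5}, {"delta_rot": [0, 0, -1.5], "delta_pos": [0, 0, 0], "hand": 1.5}, {"delta_rot": [0, 0, -1.5], "delta_pos": [0, 0, 0], "hand": 1.5}, {"delta_rot": [0, 0, -1.5], "delta_pos": [0, 0, 0], "hand": 1.5}, {"delta_rot": [0, 0, -1.5], "delta_pos": [0, 0, 0], "hand": 1.5}, {"delta_rot": [0, 0, -1.5], "delta_pos": [0, 0, 0], "hand": 1.5}, {"delta_rot": [0, 0, -1.5], "delta_pos": [0, 0, 0], "hand": 1.5}, {"delta_rot": [0, 0, -1.5], "delta_pos": [0, 0, 0], "hand": 1.5}, {"delta_rot": [0, 0, -1.5], "delta_pos": [0, 0, 0], "hand": 1.5}]'

```text
t: 44.9
eef_pos: [0.6538, -0.1501, 0.0738]
ee_rot: [-3.141, -0.001, -2.966]
force: [1.3, -0.1, 7.3]
width: 0.0195
```

```bash
python3 st2.py
```

```text
Mz [0.211 0.185 0.141 0.078 0.103] mean 0.144
e6 [ 0.174 -0.007 -0.48  -0.239 -0.15 ] yaw [-169.96 -170.06 -169.96 -169.93 -169.92] t 45.1 [ 0.6538 -0.1501  0.0738] 0.0197 F [ 1.7 -0.2  7.3]
```

Emit:
move_arm --rows '[{"delta_rot": [0, 0, 0], "delta_pos": [0, 0, 0], "hand": 1.5}, {"delta_rot": [0, 0, 0], "delta_pos": [0, 0, 0], "hand": 1.5}, {"delta_rot": [0, 0, 0], "delta_pos": [0, 0, 0], "hand": 1.5}, {"delta_rot": [0, 0, 0], "delta_pos": [0, 0, 0], "hand": 1.5}, {"delta_rot": [0, 0, 0], "delta_pos": [0, 0, 0], "hand": 1.5}, {"delta_rot": [0, 0, 0], "delta_pos": [0, 0, 0], "hand": 1.5}, {"delta_rot": [0, 0, -1.5], "delta_pos": [0, 0, 0], "hand": 1.5}, {"delta_rot": [0, 0, -1.5], "delta_pos": [0, 0, 0], "hand": 1.5}, {"delta_rot": [0, 0, -1.5], "delta_pos": [0, 0, 0], "hand": 1.5}, {"delta_rot": [0, 0, -1.5], "delta_pos": [0, 0, 0], "hand": 1.5}]'

```text
t: 46.1
eef_pos: [0.6538, -0.1501, 0.0738]
ee_rot: [-3.141, -0.001, -3.071]
force: [1.3, -0.6, 7.1]
width: 0.0199
```

```bash
python3 st2.py
```

```text
Mz [0.275 0.215 0.145 0.199 0.141] mean 0.195
e6 [ 0.159 -0.023 -0.494 -0.253 -0.165] yaw [-175.97 -176.06 -175.96 -175.93 -175.92] t 46.3 [ 0.6538 -0.1501  0.0738] 0.0199 F [ 1.3 -1.5  7.2]
```

Emit:
move_arm --rows '[{"delta_rot": [0, 0, 0], "delta_pos": [0, 0, 0], "hand": 4}, {"delta_rot": [0, 0, 0], "delta_pos": [0, 0, 0], "hand": 5}, {"delta_rot": [0, 0, 0], "delta_pos": [0, 0, 0], "hand": 6}, {"delta_rot": [0, 0, 0], "delta_pos": [0, 0, 0], "hand": 6}, {"delta_rot": [0, 0, 0], "delta_pos": [0, 0, 1.5], "hand": 6}, {"delta_rot": [0, 0, 0], "delta_pos": [0, 0, 2], "hand": 6}, {"delta_rot": [0, 0, 0], "delta_pos": [0, 0, 2.5], "hand": 6}, {"delta_rot": [0, 0, 0], "delta_pos": [-2, 3, 3], "hand": 6}, {"delta_rot": [0, 0, 0], "delta_pos": [-3, 3, 3], "hand": 6}, {"delta_rot": [0, 0, 0], "delta_pos": [-3, 3, 2], "hand": 6}]'

```text
t: 47.3
eef_pos: [0.5752, -0.0604, 0.2152]
ee_rot: [-3.141, 0.002, -3.07]
force: [0.1, 1.2, 0.7]
width: 0.0597
```

Run:
```python
from h import *
im=grab_frame("top");cv2.imwrite("pics/top13.png",im);s=grab_frame("side");cv2.imwrite("pics/side13.png",s)
crop(im,195,130,245,200,8,"pics/t13.png");crop(s,140,250,260,340,6,"pics/s13.png")
crop(im,395,135,445,180,12,"pics/t13l.png")
```

```text
(no output)
```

View pics/top13.png

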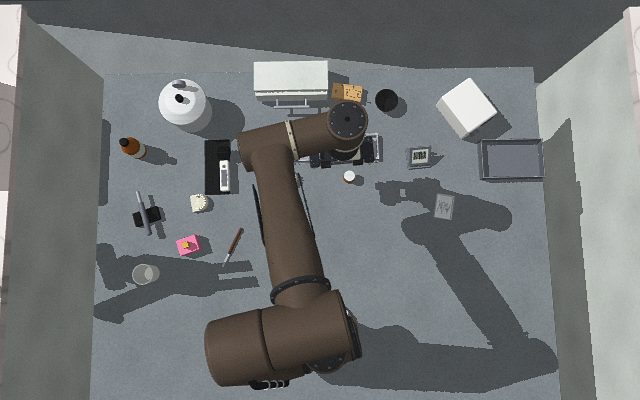

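View pics/t13.png

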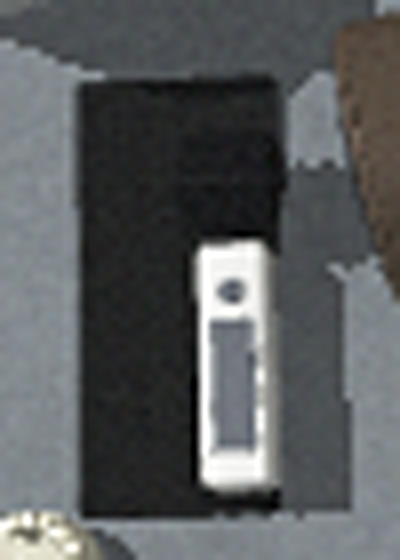

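View pics/s13.png

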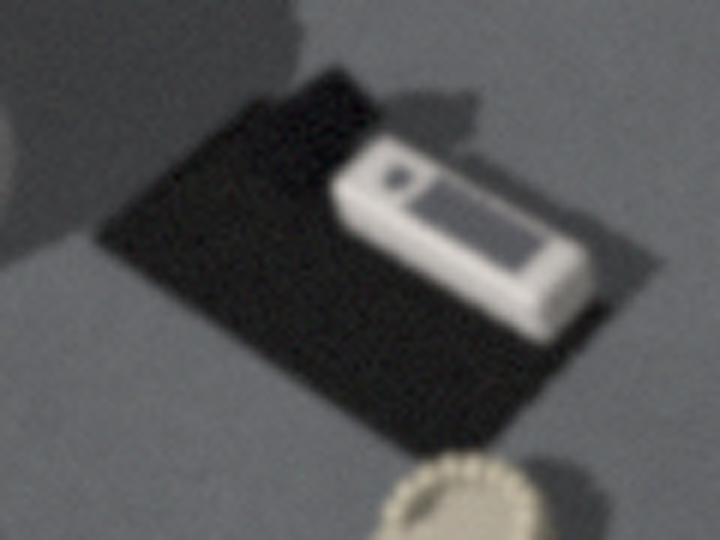

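View pics/t13l.png

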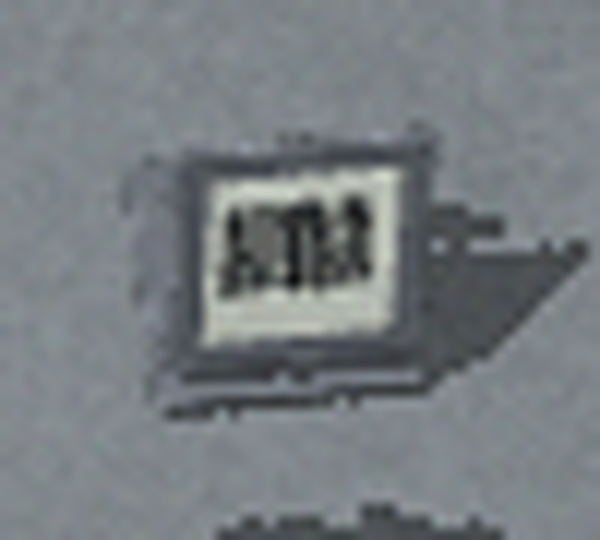

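Run:
```python
from h import *
im=cv2.imread("pics/top13.png");hsv=cv2.cvtColor(im,cv2.COLOR_BGR2HSV)
a,b,c,d=210,150,240,200
m=((hsv[...,2]>160)&(hsv[...,1]<60)).astype(np.uint8)[b:d,a:c];m=cv2.morphologyEx(m,cv2.MORPH_CLOSE,np.ones((5,5)))
n,l,s,ce=cv2.connectedComponentsWithStats(m);k=1+s[1:,4].argmax()
pts=cv2.findNonZero((l==k).astype(np.uint8)).reshape(-1,2)+[a,b]
W=np.array([w("top",*p,.034)[:2]*1000 for p in pts],np.float32);r=cv2.minAreaRect(W);print("handle",r,W.mean(0))
f=lambda U,V,u0,v0,k:(u0+(U+.5)/k-.5,v0+(V+.5)/k-.5)
# pad corners from t13 (8x), z=.006
for U,V in((80,83),(277,78),(277,512),(80,515)): print("pad",w("top",*f(U,V,195,130,8),.006))
q=[w("top",*f(U,V,395,135,12),z) for U,V,z in((210,183,.0648),(403,168,.0648),(395,325,.0252),(203,345,.0252))]
print(np.array(q),sum(q)/4)
for i,j in((0,1),(3,2),(3,0),(2,1)):
    e=q[j]-q[i];print(np.linalg.norm(e),np.degrees(np.arctan2(e[1],e[0])))
# side check handle rear/front corners
for U,V in((330,190),(540,345),(600,265),(385,135)): print("side",w("side",*f(U,V,140,250,6),.034))
```

```text
handle ((557.4478759765625, 340.96734619140625), (107.84693908691406, 28.213306427001953), 0.5810709595680237) [558.8225 342.6193]
pad [0.69296532 0.41833948 0.006     ]
pad [0.69361248 0.32896087 0.006     ]
pad [0.49469271 0.32746695 0.006     ]
pad [0.49498916 0.41545626 0.006     ]
[[ 0.62880373 -0.32135063  0.0648    ]
 [ 0.63221113 -0.37774205  0.0648    ]
 [ 0.59372096 -0.38228369  0.0252    ]
 [ 0.58874364 -0.32497442  0.0252    ]] [ 0.61086987 -0.3515877   0.045     ]
0.056494274855023736 -86.54215577977988
0.057525001344248525 -85.03631364839065
0.05644557014578989 5.168842022063905
0.0554101088391478 6.729476151095012
side [0.60559944 0.36400363 0.034     ]
side [0.4871459 0.3698833 0.034    ]
side [0.49344469 0.33118652 0.034     ]
side [0.6083833  0.33271548 0.034     ]
```

```bash
cat >> h.py <<'E'
def tri(u1,v1,u2,v2):
    o1,d1=ray("top",u1,v1);o2,d2=ray("side",u2,v2);d1/=np.linalg.norm(d1);d2/=np.linalg.norm(d2)
    A=np.array([[d1@d1,-d1@d2],[d1@d2,-d2@d2]]);s=np.linalg.solve(A,[(o2-o1)@d1,(o2-o1)@d2])
    p,q=o1+s[0]*d1,o2+s[1]*d2;return (p+q)/2,np.linalg.norm(p-q)
E
python3 - <<'E'
from h import *
f=lambda U,V,u0,v0,k:(u0+(U+.5)/k-.5,v0+(V+.5)/k-.5)
print("button",tri(*f(233,291,195,130,8),*f(398,180,140,250,6)))
print("screen c",tri(*f(232,386,195,130,8),*f(480,223,140,250,6)), w("top",*f(232,386,195,130,8),.034),w("side",*f(480,223,140,250,6),.034))
# pad corners in side: left-front corner far (95,235), near cast hidden; right rear (610,300)?
print("pad NL side",w("side",*f(95,237,140,250,6),.006))
# check sanity on flask P1 plug etc: pad left rear ~ (430,455)
print(w("side",*f(430,455,140,250,6),.006))
E
```

```text
button (array([0.59096805, 0.34338118, 0.02895747]), np.float64(4.104588448278309e-05))
screen c (array([0.54698374, 0.34225812, 0.03261895]), np.float64(0.0012901018119345251)) [0.54726118 0.34239531 0.034     ] [0.54542231 0.34257911 0.034     ]
pad NL side [0.68708811 0.42058536 0.006     ]
[0.50426869 0.41512572 0.006     ]
```

Emit:
move_arm --rows '[{"delta_rot": [0, 0, -0.35], "delta_pos": [-0.15, 4.48, -0.5], "hand": 6}, {"delta_rot": [0, 0, -0.35], "delta_pos": [-0.15, 4.48, -0.5], "hand": 6}, {"delta_rot": [0, 0, -0.35], "delta_pos": [-0.15, 4.48, -0.5], "hand": 6}, {"delta_rot": [0, 0, -0.35], "delta_pos": [-0.15, 4.48, -0.5], "hand": 6}, {"delta_rot": [0, 0, -0.35], "delta_pos": [-0.15, 4.48, -0.5], "hand": 6}, {"delta_rot": [0, 0, -0.35], "delta_pos": [-0.15, 4.48, -0.5], "hand": 6}, {"delta_rot": [0, 0, -0.35], "delta_pos": [-0.15, 4.48, -0.5], "hand": 6}, {"delta_rot": [0, 0, -0.35], "delta_pos": [-0.15, 4.48, -0.5], "hand": 6}, {"delta_rot": [0, 0, -0.35], "delta_pos": [-0.15, 4.48, -0.5], "hand": 6}, {"delta_rot": [0, 0, 0], "delta_pos": [0, 0, 0], "hand": 6}]'

```text
t: 48.4
eef_pos: [0.5615, 0.3468, 0.1668]
ee_rot: [-3.142, -0.0, -3.12]
force: [0.4, -1.2, -0.3]
width: 0.0601
```

```bash
python3 st.py
python3 - <<'E'
from h import *
im=grab_frame("top");cv2.imwrite("pics/top14.png",im);s=grab_frame("side");cv2.imwrite("pics/side14.png",s)
crop(im,310,120,390,170,10,"pics/t14.png");crop(s,120,180,300,340,4,"pics/s14.png")
E
```

```text
48.4 [0.5615 0.3468 0.1668] [-180.     -0.   -178.79] 0.0601 q6 -2.398 F [ 0.39 -1.18 -0.33] M [-0.145  0.025 -0.017] eff [  1.797 -57.411  28.247   6.465   0.116  -0.695]
```

View pics/t14.png

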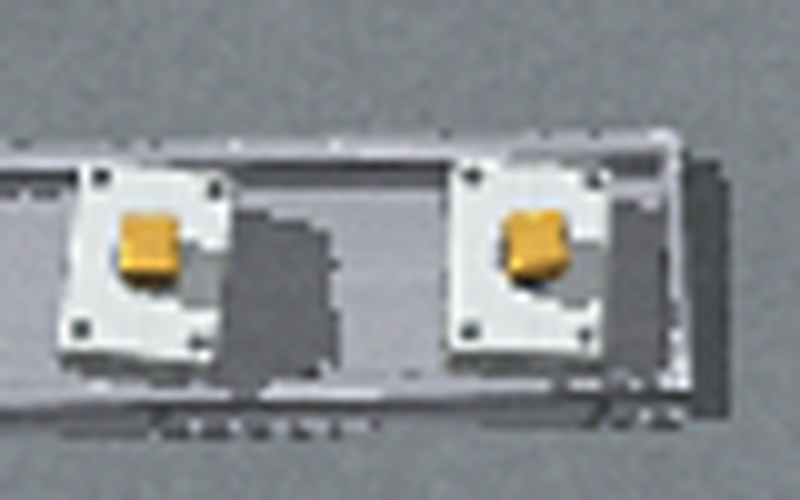

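View pics/s14.png

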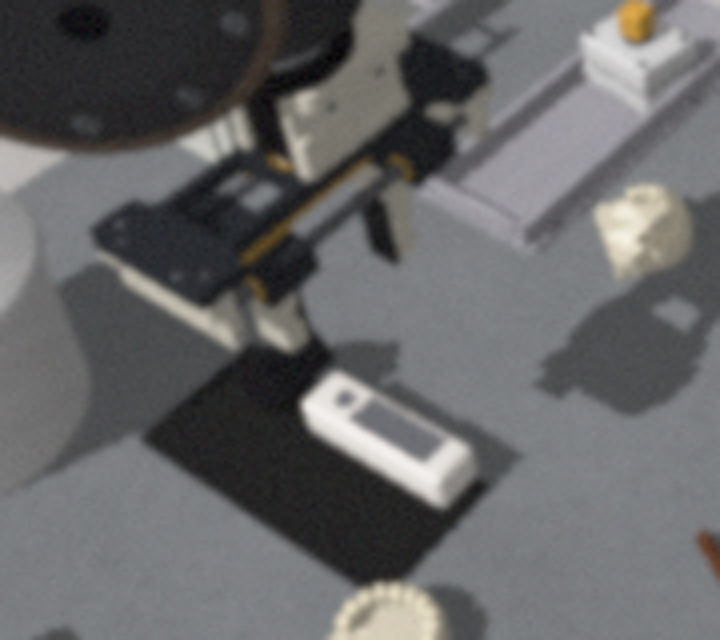

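Emit:
move_arm --rows '[{"delta_rot": [0, 0, 0], "delta_pos": [0, 0, -2], "hand": 6}, {"delta_rot": [0, 0, 0], "delta_pos": [0, 0, -2], "hand": 6}, {"delta_rot": [0, 0, 0], "delta_pos": [0, 0, -2], "hand": 6}, {"delta_rot": [0, 0, 0], "delta_pos": [0, 0, -2], "hand": 6}, {"delta_rot": [0, 0, 0], "delta_pos": [0, 0, -2], "hand": 6}, {"delta_rot": [0, 0, 0], "delta_pos": [0, 0, 0], "hand": 6}, {"delta_rot": [0, 0, 0], "delta_pos": [0, 0, 0], "hand": 6}, {"delta_rot": [0, 0, 0], "delta_pos": [0, 0, 0], "hand": 6}, {"delta_rot": [0, 0, 0], "delta_pos": [0, 0, 0], "hand": 6}, {"delta_rot": [0, 0, 0], "delta_pos": [0, 0, 0], "hand": 6}]'

```text
t: 49.5
eef_pos: [0.5622, 0.3424, 0.0685]
ee_rot: [3.141, 0.001, -3.124]
force: [-1.0, -0.1, 0.1]
width: 0.0603
```

```bash
python3 st.py
python3 - <<'E'
from h import *
s=grab_frame("side");cv2.imwrite("pics/side15.png",s)
crop(s,140,220,290,340,5,"pics/s15.png")
E
```

```text
49.5 [0.5622 0.3424 0.0685] [ 1.7994e+02  6.0000e-02 -1.7899e+02] 0.0603 q6 -2.396 F [-1.  -0.1  0.1] M [-0.024  0.018 -0.008] eff [-8.8000e-02 -6.1812e+01  2.3363e+01  5.5140e+00 -8.5000e-02  1.0000e-03]
```

View pics/s15.png

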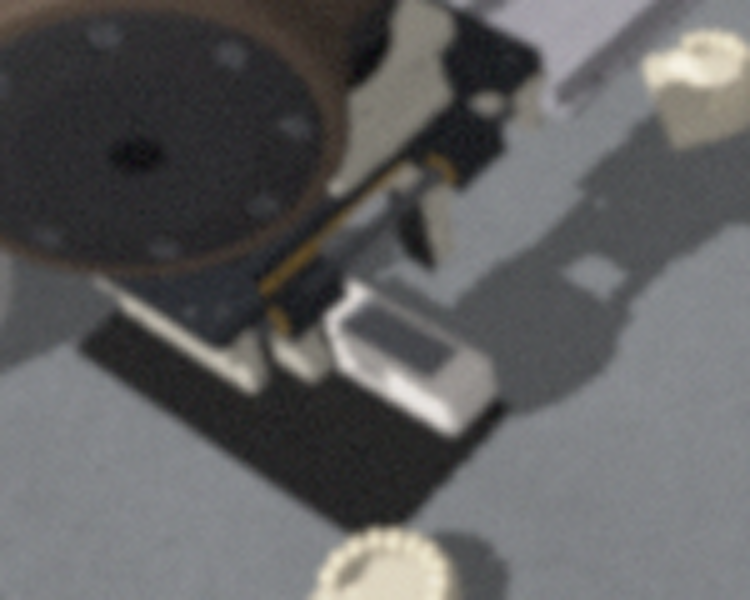

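Emit:
move_arm --rows '[{"delta_rot": [0, 0, 0], "delta_pos": [0, 0, -1], "hand": 6}, {"delta_rot": [0, 0, 0], "delta_pos": [0, 0, -1], "hand": 6}, {"delta_rot": [0, 0, 0], "delta_pos": [0, 0, -1], "hand": 6}, {"delta_rot": [0, 0, 0], "delta_pos": [0, 0, -0.7], "hand": 6}, {"delta_rot": [0, 0, 0], "delta_pos": [0, 0, 0], "hand": 5}, {"delta_rot": [0, 0, 0], "delta_pos": [0, 0, 0], "hand": 4}, {"delta_rot": [0, 0, 0], "delta_pos": [0, 0, 0], "hand": 3.5}, {"delta_rot": [0, 0, 0], "delta_pos": [0, 0, 0], "hand": 2.5}, {"delta_rot": [0, 0, 0], "delta_pos": [0, 0, 0], "hand": 2.5}, {"delta_rot": [0, 0, 0], "delta_pos": [0, 0, 0], "hand": 2.5}]' --force 20

```text
t: 50.55
eef_pos: [0.5619, 0.3422, 0.0305]
ee_rot: [3.141, 0.0, -3.124]
force: [-0.4, 0.8, -0.7]
width: 0.0326
```

Emit:
move_arm --rows '[{"delta_rot": [0, 0, 0], "delta_pos": [0, 0, 0], "hand": 2.5}, {"delta_rot": [0, 0, 0], "delta_pos": [0, 0, 0], "hand": 2.5}, {"delta_rot": [0, 0, 0], "delta_pos": [0, 0, 0], "hand": 2.5}, {"delta_rot": [0, 0, 0], "delta_pos": [0, 0, 0], "hand": 2.5}, {"delta_rot": [0, 0, 0], "delta_pos": [0, 0, 1.5], "hand": 2.5}, {"delta_rot": [0, 0, 0], "delta_pos": [0, 0, 2], "hand": 2.5}, {"delta_rot": [0, 0, 0], "delta_pos": [0, 0, 2.5], "hand": 2.5}, {"delta_rot": [0, 0, 0], "delta_pos": [0, 0, 3], "hand": 2.5}, {"delta_rot": [0, 0, 0], "delta_pos": [0, 0, 3], "hand": 2.5}, {"delta_rot": [0, 0, 0], "delta_pos": [0, 0, 0], "hand": 2.5}]'

```text
t: 51.55
eef_pos: [0.5639, 0.3437, 0.1567]
ee_rot: [3.136, 0.007, -3.123]
force: [-0.0, 0.3, -1.0]
width: 0.032
```

```bash
python3 st.py
python3 - <<'E'
from h import *
s=grab_frame("side");cv2.imwrite("pics/side16.png",s)
crop(s,110,160,290,320,4,"pics/s16.png")
E
```

```text
51.55 [0.5639 0.3437 0.1567] [ 179.7     0.38 -178.94] 0.032 q6 -2.396 F [-0.    0.34 -1.01] M [ 0.105 -0.103 -0.046] eff [ -0.144 -58.112  26.182   6.165  -0.961   0.   ]
```

View pics/s16.png

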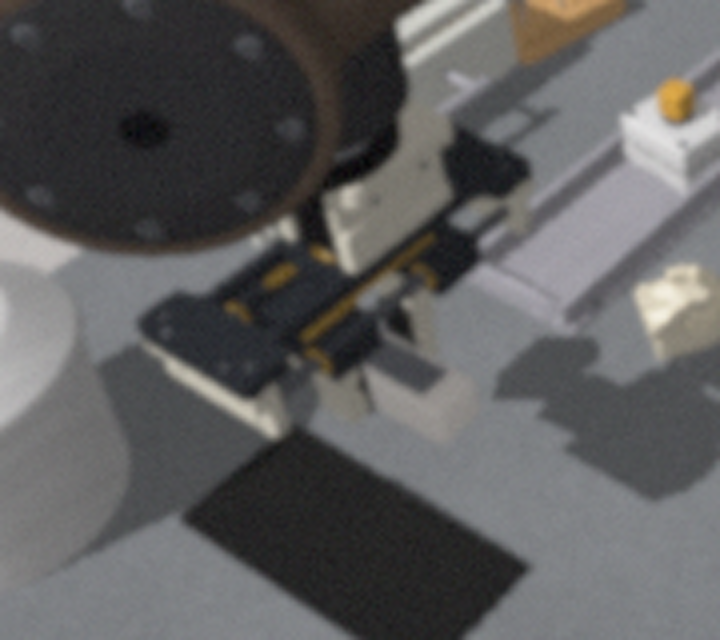

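Emit:
move_arm --rows '[{"delta_rot": [0, 0, 0.25], "delta_pos": [-0.75, -2.5, 0], "hand": 2.5}, {"delta_rot": [0, 0, 0.25], "delta_pos": [-0.75, -4, 0], "hand": 2.5}, {"delta_rot": [0, 0, 0.25], "delta_pos": [-0.75, -4, 0], "hand": 2.5}, {"delta_rot": [0, 0, 0.25], "delta_pos": [-0.75, -4, 0], "hand": 2.5}, {"delta_rot": [0, 0, 0.25], "delta_pos": [-0.75, -4, 0], "hand": 2.5}, {"delta_rot": [0, 0, 0.25], "delta_pos": [-0.75, -4, 0], "hand": 2.5}, {"delta_rot": [0, 0, 0.25], "delta_pos": [-0.75, -4, 0], "hand": 2.5}, {"delta_rot": [0, 0, 0.25], "delta_pos": [-0.75, -4, 0], "hand": 2.5}, {"delta_rot": [0, 0, 0.25], "delta_pos": [-0.75, -4, 0], "hand": 2.5}, {"delta_rot": [0, 0, 0.25], "delta_pos": [-0.75, -4, 0], "hand": 2.5}]'

```text
t: 52.6
eef_pos: [0.4855, -0.0444, 0.1501]
ee_rot: [-3.142, -0.001, -3.08]
force: [0.8, -1.5, -1.1]
width: 0.0322
```

Emit:
move_arm --rows '[{"delta_rot": [0, 0, 0.25], "delta_pos": [-0.75, -4, 0], "hand": 2.5}, {"delta_rot": [0, 0, 0.25], "delta_pos": [-0.75, -4, 0], "hand": 2.5}, {"delta_rot": [0, 0, 0.25], "delta_pos": [-0.75, -4, 0], "hand": 2.5}, {"delta_rot": [0, 0, 0.25], "delta_pos": [-0.75, -4, 0], "hand": 2.5}, {"delta_rot": [0, 0, 0.25], "delta_pos": [-0.75, -4, 0], "hand": 2.5}, {"delta_rot": [0, 0, 0.25], "delta_pos": [-0.75, -4, 0], "hand": 2.5}, {"delta_rot": [0, 0, 0], "delta_pos": [0, -4, 0], "hand": 2.5}, {"delta_rot": [0, 0, 0], "delta_pos": [0, -3, 0], "hand": 2.5}, {"delta_rot": [0, 0, 0], "delta_pos": [0, -1.4, 0], "hand": 2.5}, {"delta_rot": [0, 0, 0], "delta_pos": [0, 0, 0], "hand": 2.5}]'

```text
t: 53.6
eef_pos: [0.441, -0.3679, 0.1495]
ee_rot: [3.141, -0.002, -3.057]
force: [0.5, 1.0, -1.5]
width: 0.032
```

```bash
python3 st.py
python3 - <<'E'
from h import *
im=grab_frame("top");cv2.imwrite("pics/top17.png",im);s=grab_frame("side");cv2.imwrite("pics/side17.png",s)
crop(im,370,130,490,230,6,"pics/t17.png");crop(s,310,80,450,200,5,"pics/s17.png")
E
```

```text
53.6 [ 0.441  -0.3679  0.1495] [ 1.7995e+02 -9.0000e-02 -1.7513e+02] 0.032 q6 -1.131 F [ 0.5   1.04 -1.51] M [0.035 0.044 0.044] eff [ -1.213 -48.067  26.581   6.49   -0.066   0.384]
```

View pics/t17.png

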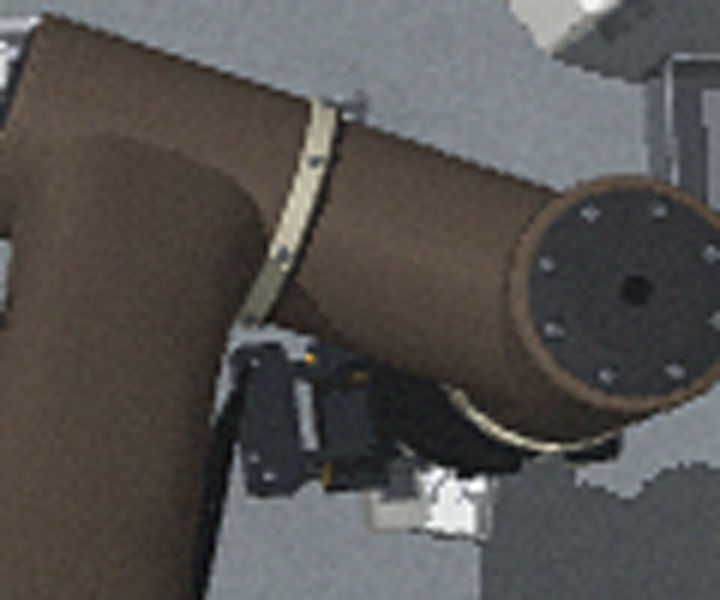

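View pics/s17.png

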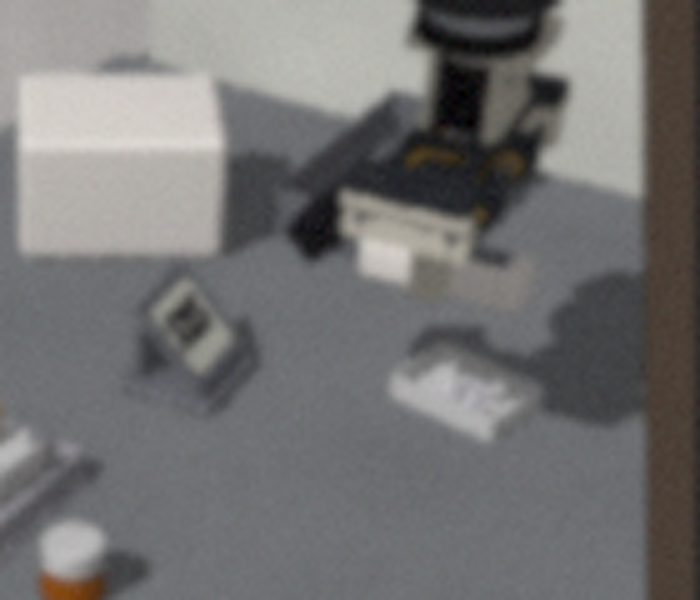

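Run:
```python
from h import *
import math
y=math.radians(5);g=np.array([.4410,-.3677,.139]);ex=np.array([math.cos(y),math.sin(y),0]);ey=np.array([-ex[1],ex[0],0]);ez=np.array([0,0,1])
for a,b,c in ((50,16,14),(50,16,-14),(-60,16,14),(-60,16,-14),(91,0,-2)):
    p=g+(a*ex+b*ey+c*ez)/1000;print((a,b,c),((px("side",p)-[310,80]+.5)*5-.5).round(0),((px("top",p)-[370,130]+.5)*6-.5).round(0))
print(((px("side",[.6105,-.3515,.045])-[310,80]+.5)*5-.5))
wd=g+(91*ex-2*ez)/1000;n=np.array([-math.cos(y)*.7071,-math.sin(y)*.7071,.7071]);L=np.array([.6105,-.3515,.045]);d=wd-L
print("along",d@n,"lat",d-(d@n)*n)
```

```text
(50, 16, 14) [362. 234.] [345. 334.]
(50, 16, -14) [357. 273.] [334. 341.]
(-60, 16, 14) [528. 277.] [372. 534.]
(-60, 16, -14) [521. 316.] [361. 538.]
(91, 0, -2) [310. 231.] [357. 262.]
[193.72669207 321.19142518]
along 0.12110284221429345 lat [ 0.00645968 -0.00080552  0.00636818]
```

Run:
```python
from h import *
s=cv2.imread("pics/side17.png");crop(s,360,115,425,150,12,"pics/s17b.png")
```

```text
(no output)
```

View pics/s17b.png

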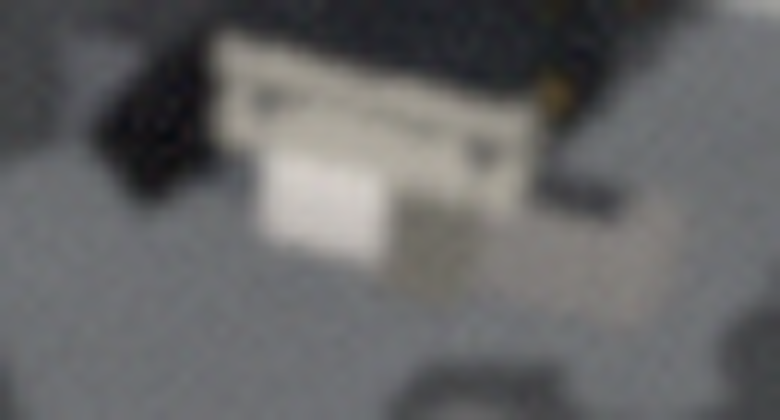

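Emit:
move_arm --rows '[{"delta_rot": [0, 0, 0], "delta_pos": [0.1, 0.15, -0.4], "hand": 2.5}, {"delta_rot": [0, 0, 0], "delta_pos": [0, 0, -0.5], "hand": 2.5}, {"delta_rot": [0, 0, 0], "delta_pos": [0, 0, -0.5], "hand": 2.5}, {"delta_rot": [0, 0, 0], "delta_pos": [0, 0, 0], "hand": 2.5}, {"delta_rot": [0, 0, 0], "delta_pos": [0, 0, 0], "hand": 2.5}, {"delta_rot": [0, 0, 0], "delta_pos": [0, 0, 0], "hand": 2.5}, {"delta_rot": [0, 0, 0], "delta_pos": [0, 0, 0], "hand": 2.5}, {"delta_rot": [0, 0, 0], "delta_pos": [0, 0, 0], "hand": 2.5}, {"delta_rot": [0, 0, 0], "delta_pos": [0, 0, 0], "hand": 2.5}, {"delta_rot": [0, 0, 0], "delta_pos": [0, 0, 0], "hand": 2.5}]'

```text
t: 54.7
eef_pos: [0.4428, -0.3654, 0.1365]
ee_rot: [-3.142, 0.0, -3.054]
force: [-0.7, 0.3, -1.7]
width: 0.0318
```

```bash
python3 st.py
python3 - <<'E'
from h import *
im=grab_frame("top");cv2.imwrite("pics/top18.png",im);s=grab_frame("side");cv2.imwrite("pics/side18.png",s)
crop(s,310,90,430,170,6,"pics/s18.png")
E
```

```text
54.7 [ 0.4428 -0.3654  0.1365] [-1.80e+02  1.00e-02 -1.75e+02] 0.0318 q6 -1.134 F [-0.69  0.25 -1.65] M [-0.01   0.015 -0.025] eff [ 5.0000e-03 -4.9278e+01  2.5261e+01  6.1270e+00 -4.7000e-02  0.0000e+00]
```

View pics/s18.png

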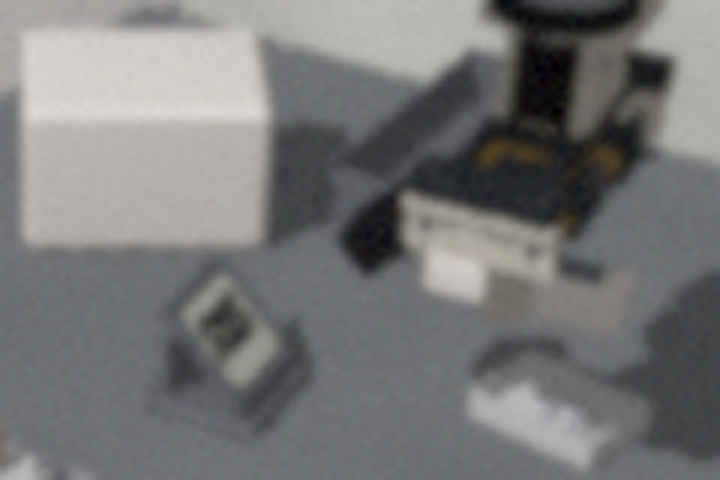

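View pics/top18.png

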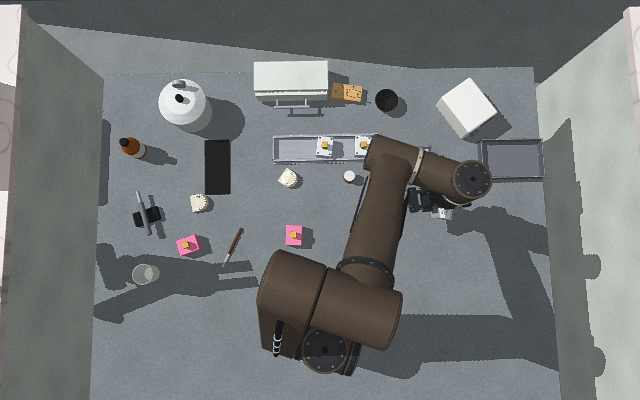

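Emit:
move_arm --rows '[{"delta_rot": [0, 0, 0], "delta_pos": [0, 0, 0], "hand": 2.5}, {"delta_rot": [0, 0, 0], "delta_pos": [0, 0, 0], "hand": 2.5}, {"delta_rot": [0, 0, 0], "delta_pos": [0, 0, 0], "hand": 2.5}, {"delta_rot": [0, 0, 0], "delta_pos": [0, 0, 0], "hand": 2.5}, {"delta_rot": [0, 0, 0], "delta_pos": [0, 0, 0], "hand": 2.5}, {"delta_rot": [0, 0, 0], "delta_pos": [0, 0, 0], "hand": 2.5}, {"delta_rot": [0, 0, 0], "delta_pos": [0, 0, 0], "hand": 2.5}, {"delta_rot": [0, 0, 0], "delta_pos": [0, 0, 0], "hand": 2.5}, {"delta_rot": [0, 0, 0], "delta_pos": [0, 0, 0], "hand": 2.5}, {"delta_rot": [0, 0, 0], "delta_pos": [0, 0, 0], "hand": 2.5}]'

```text
t: 55.8
eef_pos: [0.4429, -0.3653, 0.1364]
ee_rot: [3.142, -0.0, -3.054]
force: [-0.1, 0.2, -2.2]
width: 0.0315
```

Emit:
move_arm --rows '[{"delta_rot": [0, 0, 0], "delta_pos": [0, 0, 0], "hand": 2.5}, {"delta_rot": [0, 0, 0], "delta_pos": [0, 0, 0], "hand": 2.5}, {"delta_rot": [0, 0, 0], "delta_pos": [0, 0, 0], "hand": 2.5}, {"delta_rot": [0, 0, 0], "delta_pos": [0, 0, 0], "hand": 2.5}, {"delta_rot": [0, 0, 0], "delta_pos": [0, 0, 0], "hand": 2.5}, {"delta_rot": [0, 0, 0], "delta_pos": [0, 0, 0], "hand": 2.5}, {"delta_rot": [0, 0, 0], "delta_pos": [0, 0, 0], "hand": 2.5}, {"delta_rot": [0, 0, 0], "delta_pos": [0, 0, 0], "hand": 2.5}, {"delta_rot": [0, 0, 0], "delta_pos": [0, 0, 0], "hand": 2.5}, {"delta_rot": [0, 0, 0], "delta_pos": [0, 0, 0], "hand": 2.5}]'

```text
t: 56.8
eef_pos: [0.4429, -0.3653, 0.1364]
ee_rot: [3.142, 0.0, -3.054]
force: [0.7, -0.5, -1.1]
width: 0.0315
```

Emit:
move_arm --rows '[{"delta_rot": [0, 0, 0], "delta_pos": [0, 1, 1.5], "hand": 2.5}, {"delta_rot": [0, 0, -0.25], "delta_pos": [0.8, 2.8, 1.5], "hand": 2.5}, {"delta_rot": [0, 0, -0.25], "delta_pos": [0.8, 4, 0], "hand": 2.5}, {"delta_rot": [0, 0, -0.25], "delta_pos": [0.8, 4, 0], "hand": 2.5}, {"delta_rot": [0, 0, -0.25], "delta_pos": [0.8, 4, 0], "hand": 2.5}, {"delta_rot": [0, 0, -0.25], "delta_pos": [0.8, 4, 0], "hand": 2.5}, {"delta_rot": [0, 0, -0.25], "delta_pos": [0.8, 4, 0], "hand": 2.5}, {"delta_rot": [0, 0, -0.25], "delta_pos": [0.8, 4, 0], "hand": 2.5}, {"delta_rot": [0, 0, -0.25], "delta_pos": [0.8, 4, 0], "hand": 2.5}, {"delta_rot": [0, 0, -0.25], "delta_pos": [0.8, 4, 0], "hand": 2.5}]'

```text
t: 57.8
eef_pos: [0.5149, -0.0052, 0.1677]
ee_rot: [3.141, 0.002, -3.093]
force: [0.6, -0.4, -1.0]
width: 0.0318
```

Emit:
move_arm --rows '[{"delta_rot": [0, 0, -0.25], "delta_pos": [0.8, 4, 0], "hand": 2.5}, {"delta_rot": [0, 0, -0.25], "delta_pos": [0.8, 4, 0], "hand": 2.5}, {"delta_rot": [0, 0, -0.25], "delta_pos": [0.8, 4, 0], "hand": 2.5}, {"delta_rot": [0, 0, -0.25], "delta_pos": [0.8, 4, 0], "hand": 2.5}, {"delta_rot": [0, 0, -0.25], "delta_pos": [0.8, 4, 0], "hand": 2.5}, {"delta_rot": [0, 0, -0.25], "delta_pos": [0.8, 4, 0], "hand": 2.5}, {"delta_rot": [0, 0, -0.25], "delta_pos": [0.8, 4, 0], "hand": 2.5}, {"delta_rot": [0, 0, -0.25], "delta_pos": [0.8, 4, 0], "hand": 2.5}, {"delta_rot": [0, 0, 0], "delta_pos": [0.3, 4, 0], "hand": 2.5}, {"delta_rot": [0, 0, 0], "delta_pos": [0, 2, 0], "hand": 2.5}]'

```text
t: 58.8
eef_pos: [0.5817, 0.3761, 0.167]
ee_rot: [3.141, 0.001, -3.127]
force: [0.2, -0.3, -2.0]
width: 0.0324
```

```bash
python3 st.py
python3 - <<'E'
from h import *
s=grab_frame("side");cv2.imwrite("pics/side19.png",s)
crop(s,80,160,280,340,4,"pics/s19.png")
E
```

```text
58.8 [0.5817 0.3761 0.167 ] [ 1.7996e+02  5.0000e-02 -1.7914e+02] 0.0324 q6 -2.411 F [ 0.23 -0.29 -1.97] M [-0.098  0.031 -0.04 ] eff [ -0.527 -63.75   27.887   6.772   0.107   0.088]
```

View pics/s19.png

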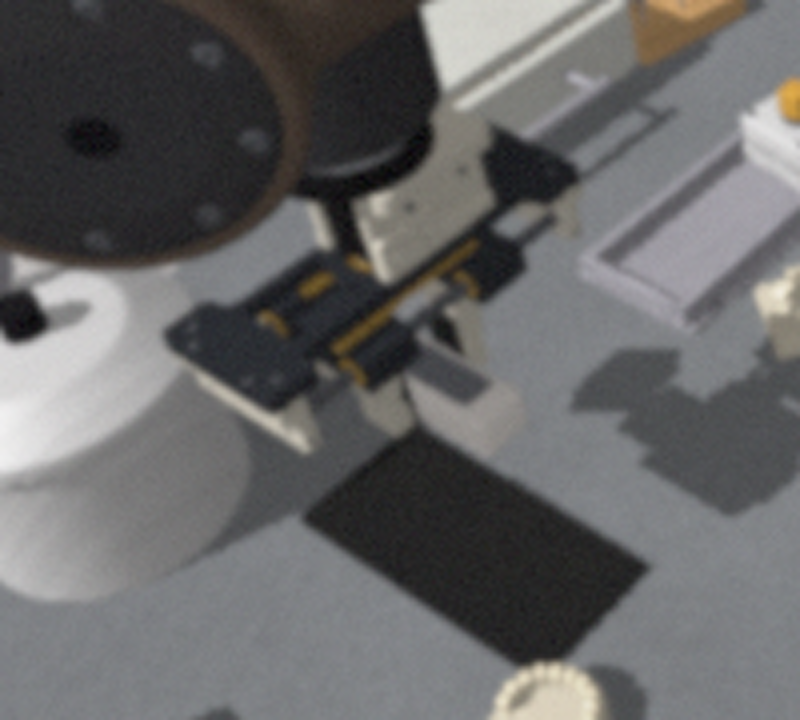

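Emit:
move_arm --rows '[{"delta_rot": [0, 0, 0], "delta_pos": [0, -0.2, -2], "hand": 2.5}, {"delta_rot": [0, 0, 0], "delta_pos": [0, 0, -2], "hand": 2.5}, {"delta_rot": [0, 0, 0], "delta_pos": [0, 0, -2], "hand": 2.5}, {"delta_rot": [0, 0, 0], "delta_pos": [0, 0, -2], "hand": 2.5}, {"delta_rot": [0, 0, 0], "delta_pos": [0, 0, -2], "hand": 2.5}, {"delta_rot": [0, 0, 0], "delta_pos": [0, 0, -1], "hand": 2.5}, {"delta_rot": [0, 0, 0], "delta_pos": [0, 0, -1], "hand": 2.5}, {"delta_rot": [0, 0, 0], "delta_pos": [0, 0, -0.5], "hand": 2.5}, {"delta_rot": [0, 0, 0], "delta_pos": [0, 0, 0], "hand": 2.5}, {"delta_rot": [0, 0, 0], "delta_pos": [0, 0, 0], "hand": 2.5}]'

```text
t: 59.85
eef_pos: [0.5822, 0.371, 0.0422]
ee_rot: [3.141, 0.001, -3.128]
force: [0.4, 0.3, -2.3]
width: 0.0321
```

```bash
python3 st.py
python3 - <<'E'
from h import *
s=grab_frame("side");crop(s,120,200,280,330,5,"pics/s20.png")
E
```

```text
59.85 [0.5822 0.371  0.0422] [ 1.7997e+02  4.0000e-02 -1.7923e+02] 0.0321 q6 -2.407 F [ 0.4   0.35 -2.29] M [0.031 0.002 0.005] eff [-1.6000e-02 -6.7030e+01  2.3238e+01  5.5730e+00 -7.7000e-02 -0.0000e+00]
```

View pics/s20.png

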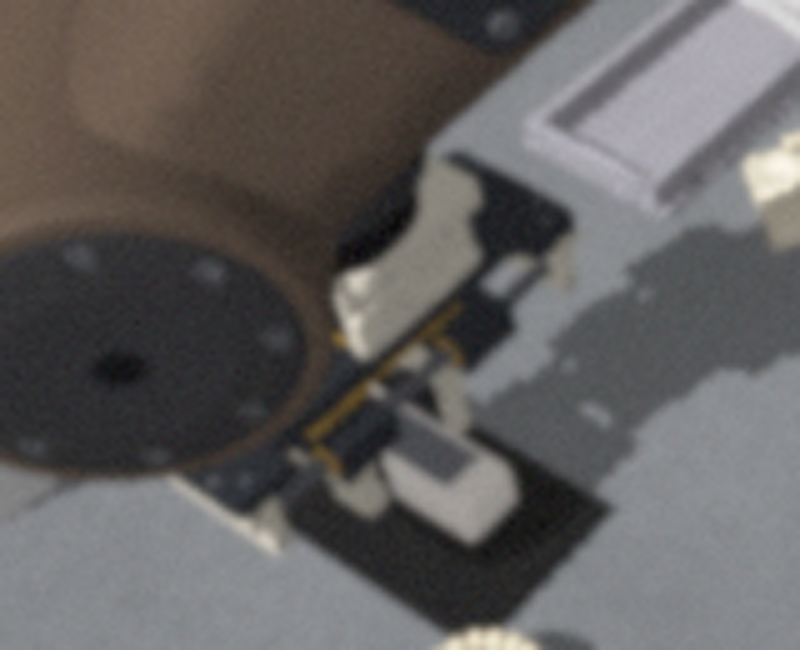

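Lower slowly the last centimetre.

Emit:
move_arm --rows '[{"delta_rot": [0, 0, 0], "delta_pos": [0, 0.1, -0.4], "hand": 2.5}, {"delta_rot": [0, 0, 0], "delta_pos": [0, 0, -0.3], "hand": 2.5}, {"delta_rot": [0, 0, 0], "delta_pos": [0, 0, -0.2], "hand": 2.5}, {"delta_rot": [0, 0, 0], "delta_pos": [0, 0, -0.15], "hand": 2.5}, {"delta_rot": [0, 0, 0], "delta_pos": [0, 0, 0], "hand": 2.5}, {"delta_rot": [0, 0, 0], "delta_pos": [0, 0, 0], "hand": 2.5}, {"delta_rot": [0, 0, 0], "delta_pos": [0, 0, 0], "hand": 2.5}, {"delta_rot": [0, 0, 0], "delta_pos": [0, 0, 0], "hand": 2.5}, {"delta_rot": [0, 0, 0], "delta_pos": [0, 0, 0], "hand": 2.5}, {"delta_rot": [0, 0, 0], "delta_pos": [0, 0, 0], "hand": 2.5}]'

```text
t: 60.9
eef_pos: [0.5819, 0.3717, 0.031]
ee_rot: [3.142, 0.0, -3.128]
force: [0.2, 0.6, -0.8]
width: 0.0318
```

Emit:
move_arm --rows '[{"delta_rot": [0, 0, 0], "delta_pos": [0, 0, -0.05], "hand": 2.5}, {"delta_rot": [0, 0, 0], "delta_pos": [0, 0, 0], "hand": 2.5}, {"delta_rot": [0, 0, 0], "delta_pos": [0, 0, 0], "hand": 4}, {"delta_rot": [0, 0, 0], "delta_pos": [0, 0, 0], "hand": 6}, {"delta_rot": [0, 0, 0], "delta_pos": [0, 0, 0], "hand": 6}, {"delta_rot": [0, 0, 0], "delta_pos": [0, 0, 0], "hand": 6}, {"delta_rot": [0, 0, 0], "delta_pos": [0, 0, 1], "hand": 6}, {"delta_rot": [0, 0, 0], "delta_pos": [0, 0, 2], "hand": 6}, {"delta_rot": [0, 0, 0], "delta_pos": [0, 0, 3], "hand": 6}, {"delta_rot": [0, 0, 0], "delta_pos": [0, 0, 4], "hand": 6}]'

```text
t: 61.9
eef_pos: [0.5811, 0.371, 0.1305]
ee_rot: [-3.14, -0.002, -3.128]
force: [0.3, 0.2, -0.3]
width: 0.06
```

Emit:
move_arm --rows '[{"delta_rot": [0, 0, 0], "delta_pos": [0, 0, 4], "hand": 6}, {"delta_rot": [0, 0, 0], "delta_pos": [-1, -4, 1], "hand": 6}, {"delta_rot": [0, 0, 0], "delta_pos": [-1, -4, 0], "hand": 6}, {"delta_rot": [0, 0, 0], "delta_pos": [-1, -4, 0], "hand": 6}, {"delta_rot": [0, 0, 0], "delta_pos": [-1, -4, 0], "hand": 6}, {"delta_rot": [0, 0, 0], "delta_pos": [-1, -4, 0], "hand": 6}, {"delta_rot": [0, 0, 0], "delta_pos": [-1, -4, 0], "hand": 6}, {"delta_rot": [0, 0, 0], "delta_pos": [-1, -4, 0], "hand": 6}, {"delta_rot": [0, 0, 0], "delta_pos": [-1, -4, 0], "hand": 6}, {"delta_rot": [0, 0, 0], "delta_pos": [0, 0, 0], "hand": 6}]'

```text
t: 62.9
eef_pos: [0.5001, 0.0482, 0.1814]
ee_rot: [3.141, 0.0, -3.131]
force: [-0.4, 0.9, 0.0]
width: 0.0599
```

```bash
python3 st.py
python3 - <<'E'
from h import *
im=grab_frame("top");cv2.imwrite("pics/top21.png",im);s=grab_frame("side");cv2.imwrite("pics/side21.png",s)
crop(im,195,130,245,200,8,"pics/t21.png")
E
```

```text
62.9 [0.5001 0.0482 0.1814] [ 1.7999e+02  1.0000e-02 -1.7941e+02] 0.0599 q6 -2.048 F [-0.36  0.93  0.04] M [ 0.048 -0.07  -0.017] eff [ -1.065 -37.589  25.117   6.149  -0.133   0.735]
```

View pics/top21.png

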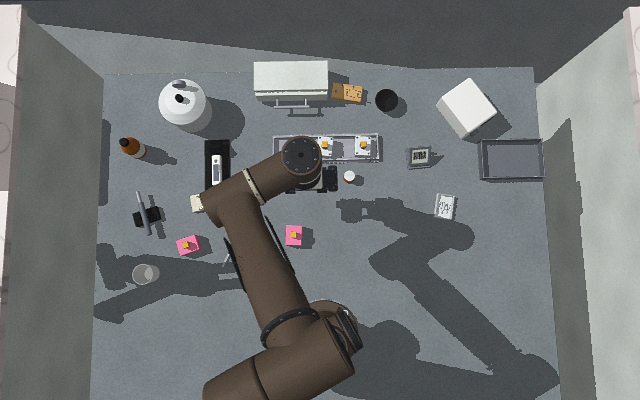

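View pics/side21.png

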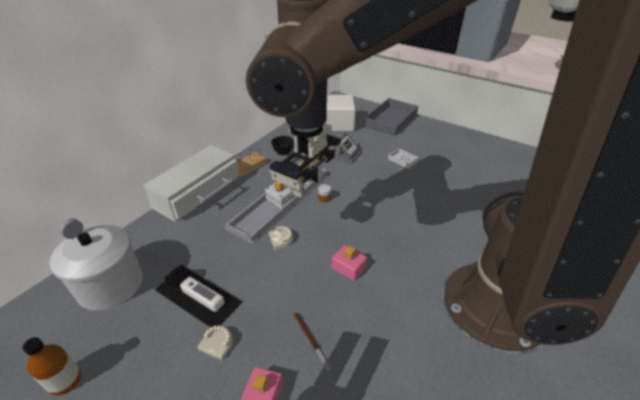

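View pics/t21.png

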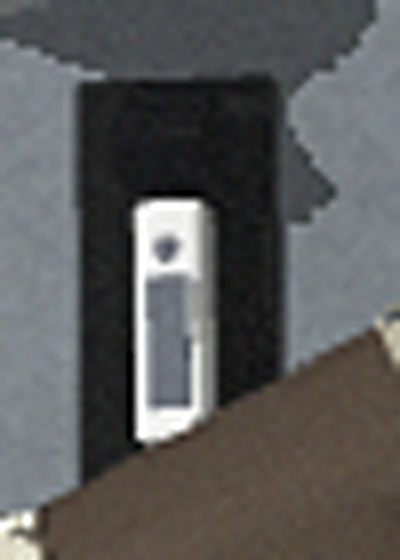

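Run:
```python
from station import *
s=get_state();print(s['t'],abs(s['qd']).max());print(job_done())
```

```text
63.0 0.02780184567967295
the job is handed in; nothing more can be done
None
```

I finished and handed in the job at 63 s; `job_done` gives no verdict. Only two aluminium flasks were on the bench, and the pink look-alikes were left alone.

- **Flasks:** both stand in the rack about 135 mm apart, upright between the rails. The first sits turned about 6° in the channel and the second about 3°.
- **Plugs:** the torque on the wrist joint stepped up by about 0.14 N m when each plug went snug. From how far it rose afterwards, I estimate both plugs are about 0.45 rad (26°) past snug. The seat value itself cannot be read, so this is inferred from torque.
- **Scanner:** it had been knocked about 3 cm aside before I reached for it, so I measured it again. I then held it steady for about 3 s, roughly 11 cm from the label and square to it. By my calibration its aim was within a few millimetres of the label's middle; one picture suggested it was tilted about 1.4° head-down.
- **Final check:** the last pictures show the scanner right side up and lengthwise on its pad, near the middle. The flasks were still in place and the other items did not appear moved. The gripper was open and clear of everything.
- **Disagreement:** the two camera views differed by about 7 mm on the scanner handle's edges. I used the points that agreed in both views (the button and the screen), and the grasp fitted.

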